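# Set up the photometer lane for a run of reagent vials

## Task

Set the photometer up for a run: raise its folded screen to about 75 degrees from flat, then lift the lane stop out of its notch, move it along and drop it into the last notch, farthest from the lane's closed end. Stand all the small squat vials upright on the floor of the lane, in one row from the closed end to short of the third notch, and only then bring the stop back one notch and drop it fully home to hold the row. Leave the screen standing at that angle, and do not disturb the other bottles and tools.

Things in the scene. Friction and masses are not known exactly. Their poses are not given: they have to be found in the camera images.
- photometer: Compact cream bench photometer, fixed. Origin on the bench under the middle of the vial lane at its front; x from the lane back to the housing, y along the lane, z up. In front of the lane runs a steel toothed rail (x -52 to -36 mm, tooth tops 30 mm above the bench). Housing behind: x +70 to +270 mm, 340 mm wide, 115 mm high (155 mm from x = +155 mm on).
- lane_end (a point): Point on the lane floor (8 mm above the bench), on the lane's centre line, at the inner face of its closed end (at -y); axes as the photometer's, +y along the lane away from that end. The lane is an open straight channel 44 mm wide, 285 mm long, side walls up to 20 mm above the bench, end wall to 26 mm; the +y end is open. The vial row starts here.
- notch1 (a point): Bottom of notch 1 of the toothed rail, counted from the closed end of the lane (first). Notches are 14 mm wide, 14 mm deep, 65 mm apart, in y 72 mm from the closed end's inner face; 16 mm above the bench. Axes as the photometer's.
- notch2 (a point): Bottom of notch 2 of the toothed rail, counted from the closed end of the lane (second). Notches are 14 mm wide, 14 mm deep, 65 mm apart, in y 137 mm from the closed end's inner face; 16 mm above the bench. Axes as the photometer's.
- notch3 (a point): Bottom of notch 3 of the toothed rail, counted from the closed end of the lane (third). Notches are 14 mm wide, 14 mm deep, 65 mm apart, in y 202 mm from the closed end's inner face; 16 mm above the bench. Axes as the photometer's.
- notch4 (a point): Bottom of notch 4 of the toothed rail, counted from the closed end of the lane (last of four). Notches are 14 mm wide, 14 mm deep, 65 mm apart, in y 267 mm from the closed end's inner face; 16 mm above the bench. Axes as the photometer's.
- stop_grip (a point): Middle of the lane stop's grip tab: upright slate-blue block 14 mm (along the lane) x 20 x 42 mm tall, 44 mm in front of the lane's centre line; 58 mm above the bench when down. Pinch it along the lane. From it a steel blade 8 mm thick spans the lane, 30 to 52 mm up; a 10 mm round tongue below sits in a notch. Captive: only lifts and slides; 1.5 N; drops when let go.
- stop_slide (a joint): Position of the stop along the rail (m): 0 in notch 1, 0.065 in notch 2, 0.130 in notch 3, 0.195 in notch 4; it has about 2 mm play each way in a notch. Grows towards +y of the photometer. Light friction.
- stop_lift (a joint): Height of the stop above its seated position (m): 0 when the tongue is on the bottom of a notch; above 0.014 it clears the teeth; upper limit 0.05.
- screen (a joint): Angle of the folding screen (rad): 0 folded flat, face down over the lane; grows as it is raised; limit 1.75. Stiff hinge: it stays where it is left (about 5 N at the tab to move it).
- screen_tab (a point): Grip point of the screen's pull tab: slate-blue tongue 20 mm wide (along the hinge), 12 mm thick, projecting 55 mm from the middle of the screen's free edge; the point is 185 mm from the hinge axis, 35 mm beyond the edge. Pinched across its width it can turn between the fingers while carried round the arc. Screen 260 wide, 145 deep, 14 mm thick.
- screen_hinge (a point): Middle of the screen's hinge axis, which runs along the photometer's y, 125 mm above the bench and 135 mm behind the lane's centre line. Folded flat, the tab points from here to the photometer's -x; raised, it goes up and over.
- vial1: Squat amber reagent vial with thick glass base, black screw cap and paper label, standing on the bench; body 34 mm diameter to 38 mm height, cap 30 mm diameter on top, 50 mm tall in all, 55 to 115 g, stands very steadily. Origin at the centre of its underside, z up along it. All small vials are alike; three to five are present.
- vial2: Squat amber reagent vial with thick glass base, black screw cap and paper label, standing on the bench; body 34 mm diameter to 38 mm height, cap 30 mm diameter on top, 50 mm tall in all, 55 to 115 g, stands very steadily. Origin at the centre of its underside, z up along it. All small vials are alike; three to five are present.
- vial3: Squat amber reagent vial with thick glass base, black screw cap and paper label, standing on the bench; body 34 mm diameter to 38 mm height, cap 30 mm diameter on top, 50 mm tall in all, 55 to 115 g, stands very steadily. Origin at the centre of its underside, z up along it. All small vials are alike; three to five are present.
- vial4: Squat amber reagent vial with thick glass base, black screw cap and paper label, standing on the bench; body 34 mm diameter to 38 mm height, cap 30 mm diameter on top, 50 mm tall in all, 55 to 115 g, stands very steadily. Origin at the centre of its underside, z up along it. All small vials are alike; three to five are present.
- vial5: Squat amber reagent vial with thick glass base, black screw cap and paper label, standing on the bench; body 34 mm diameter to 38 mm height, cap 30 mm diameter on top, 50 mm tall in all, 55 to 115 g, stands very steadily. Origin at the centre of its underside, z up along it. All small vials are alike; three to five are present.
- tall_bottle: Bystander among the vials: amber bottle 40 mm diameter, 95 mm tall. Origin under its centre.
- jar: Bystander near the vials: squat white jar 50 mm diameter, 52 mm tall, grey lid. Origin under its centre.
- beaker: Bystander: clear plastic beaker 66 mm diameter, 80 mm tall, left of the photometer. Origin under its centre.
- pipette: Bystander: green pipette lying on the bench on the left, 250 mm long, 20 mm high. Origin on its underside near its middle, x along it.

How it is judged:
By the outcome, as a careful person would: the job done as asked, in the order asked, and still so for the second after the job is handed in, with the robot touching nothing.
Of vial1, vial2, vial3, vial4, vial5 only 3 to 5 are there at a start; the rules pass over those that are not, and their reading is None.
At some moment in a run one of vial1, vial2, vial3, vial4, vial5 may be knocked a few centimetres aside while the robot is not near it.
It also fails if it takes over 210 s, if anything falls off the work surface, if the arm or the gripper's body presses on something with over 40 N, if the wrist force passes 120 N, or if a joint passes its speed limit or range.

## Robot

A 6-joint arm with a two-finger parallel gripper is mounted at the origin on the work surface. World frame = base frame: x ahead of the robot, y to its left, z up, the work surface at z = 0. Lengths are in m, angles in rad, forces in N, time in s.
With the tool pointing down it reaches from about 0.25 to 0.725 m from the base axis. Payload 4 kg.
Tool frame: the origin (TCP) lies midway between the tips of the shut fingers; the grasp point (between the pads) lies bot.pinch_z behind it (bot.pinch_z is the distance from the TCP to the grasp point, in m); z points along the fingers, y is the line along which they close (so a half turn about z gives the same grasp; the last joint's range is limited). The gripper opens to 85 mm and grips with 20 to 120 N. Pads are 22 mm wide; open, the fingers measure 114 mm over their backs; the gripper's body (76 mm by 85 mm) begins 54 mm behind the grasp point. The pads swing forward as they close: fully open they stand 13 mm farther back than shut.
Start: joints at [-1.117, 0.241, 0.005, 1.335, 0, 1.571], TCP at [0.219, -0.449, 0.231] pointing down, gripper open.
Joint ranges: [-2.72, 2.72], [-1.05, 1.87], [-1.09, 1.28], [-1.99, 2.15], [-1.42, 1.44], [-3.14, 3.14]. Speed limits (rad/s): [2.79, 2.79, 3.14, 3.14, 3.14, 3.14].

## Interface

Orientations are given as a unit quaternion [x, y, z, w].
In Python, from workcell import bot gives the robot as it stands.
- The arm moves only by the shell command python3 jog.py 'ROWS'. ROWS is a JSON list of rows, 1 to 10 of them, each of 7 numbers: a rotation vector rx, ry, rz in rad, then dx, dy, dz in m, then the finger opening in m; each row is the pose to reach, as a shift and turn from the pose commanded when the command began, along the tool's axes at that moment; what a row does not reach only later rows make up. A row lasts 1/8 s, in which the tool goes at most 0.0625 m and 0.188 rad, less where a joint would pass 70% of its speed; a pose out of reach is approached as far as the arm can. The fingers move at their own pace and stop on an object; the grip force is fixed at half the most. Time passes only in rows, so rows that do not move let the fingers close. It prints the time, the measured TCP pose, the force, the opening and the grip force at its end.
- bot.get_obs(): the state, without advancing time (a new reading comes with each control period).
- bot.camera(name): name is "scene" or "top" or "wrist"; returns the picture (420x560x3 uint8, red, green, blue); there is no depth.
- bot.calibration(name): a dict with "mtx" (3x3 intrinsics, pixels), "R" (3x3) and "t" (3): a world point X has camera coordinates R X + t. Camera axes: x right, y down, z forward; pixel columns grow to the right and rows downward; lengths in m; the calibration is good to about 2 mm. The wrist camera is an equidistant fisheye: a pixel r from the principal point sees the ray r / f radians off the axis. A picture is of the moment at which its call begins: read the wrist's pose just before it. calibration takes no time and is no camera call; for the wrist camera it gives the pose at the moment of the call.
- bot.job_done(): hands the job in; it is judged then, once.
The state is a dict: "clock": time; "joint_pos": joint angles; "joint_vel": joint speeds; "tau": joint torques, N m; "eef_pos": TCP position; "tool_rot": TCP orientation; "ft_force": force on the tool from outside, world axes, zero at the start; "ft_torque": the same for the moment, N m; "grip_width": finger opening in m; "grasp_force": force on a finger pad.
Only numpy, scipy, OpenCV 4.12 (cv2) and the standard library are available. Lean on these libraries where they do the work, as an engineer would, in place of code of your own. Each camera call takes 0.05 s, during which the arm holds its last target. There are 200 camera calls.

## Working session

There is one attempt and no reset: what is moved stays moved. The work goes in short steps, Python scripts to look and compute and a shell command to move; the robot and the scene stay as the last step left them, time stands still between calls to the robot, and variables do not carry over. Pictures are saved under pics/ and viewed, at most 14 in all, crops included, and the job is handed in when it is done.

```bash
ls; mkdir -p pics; python3 - <<'E'
from workcell import bot
import cv2,numpy as np
o=bot.get_obs(); print(o['clock'],o['eef_pos'],o['tool_rot'],o['grip_width'],bot.pinch_z)
for n in ['scene','top','wrist']:
    c=bot.calibration(n); im=bot.camera(n)
    cv2.imwrite(f'pics/{n}0.png',im[:,:,::-1]); print(n,c)
E
```

```text
jog.py
pics
workcell.py
0.0 [ 0.21888819 -0.44882783  0.23037191] [ 9.74372273e-01  2.24938816e-01 -2.60011511e-04 -1.06488951e-03] 0.08553092298086393 0.0187
scene {'mtx': array([[379.22655208,   0.        , 278.03974601],
       [  0.        , 379.22655208, 212.17534553],
       [  0.        ,   0.        ,   1.        ]]), 'R': array([[ 0.74054322, -0.67198446,  0.00571189],
       [-0.62988812, -0.69706375, -0.34255377],
       [ 0.23417236,  0.25007802, -0.93948086]]), 't': array([-0.41508694,  0.4168647 ,  0.88855848])}
top {'mtx': array([[535.31824464,   0.        , 278.05016005],
       [  0.        , 535.31824464, 208.96649877],
       [  0.        ,   0.        ,   1.        ]]), 'R': array([[-0.02023857, -0.99979381, -0.00165227],
       [-0.98084965,  0.02017523, -0.19371865],
       [ 0.19371205, -0.00229996, -0.98105573]]), 't': array([0.02186237, 0.58114067, 1.18006586])}
wrist {'mtx': array([[325.1922621 ,   0.        , 280.98620263],
       [  0.        , 325.1922621 , 207.81370096],
       [  0.        ,   0.        ,   1.        ]]), 'R': array([[ 0.43904414, -0.89846396, -0.00166247],
       [-0.86405159, -0.42273392,  0.27333291],
       [-0.24628255, -0.11856875, -0.96191806]]), 't': array([-0.49937368, -0.03542823,  0.37908188])}
```

View pics/top0.png

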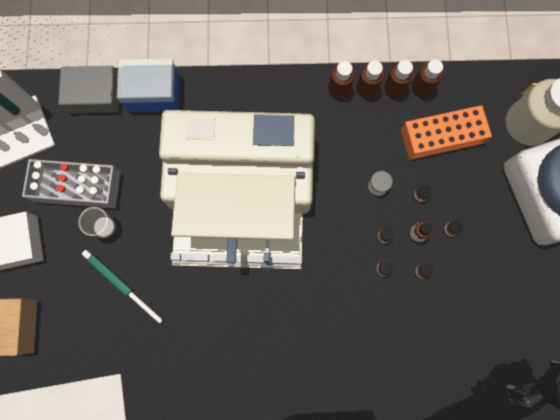

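View pics/scene0.png

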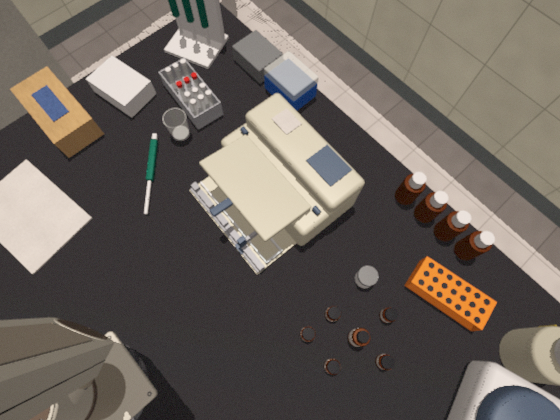

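The top view shows the photometer with its lane roughly along world y. The rail is at row ~258 (cols 172–302), the screen tab at (232,250) and the stop at (267,252). Five small vials sit near (423,194), (385,236), (453,229), (385,270) and (425,271), with the tall bottle at (421,232) and the jar at (381,184).

```bash
cat > h.py <<'E'
import numpy as np,cv2
from workcell import bot
from scipy.spatial.transform import Rotation as Ro
def cast(n,uv,z,c=None):
    c=c or bot.calibration(n); K=c['mtx']; uv=np.atleast_2d(np.array(uv,float))
    d=np.c_[(uv[:,0]-K[0,2])/K[0,0],(uv[:,1]-K[1,2])/K[1,1],np.ones(len(uv))]
    if n=='wrist':
        r=np.linalg.norm(d[:,:2],axis=1); d=np.c_[d[:,:2]/r[:,None]*np.sin(r)[:,None],np.cos(r)]
    C=-c['R'].T@c['t']; d=d@c['R']
    return C+d*((z-C[2])/d[:,2])[:,None]
def proj(n,X,c=None):
    c=c or bot.calibration(n); K=c['mtx']; p=np.atleast_2d(X)@c['R'].T+c['t']
    if n=='wrist':
        r=np.linalg.norm(p[:,:2],axis=1); th=np.arctan2(r,p[:,2]); q=p[:,:2]/r[:,None]*th[:,None]
    else: q=p[:,:2]/p[:,2:]
    return q*K[0,0]+K[:2,2]
E
python3 - <<'E'
import cv2,numpy as np
a=cv2.imread('pics/top0.png')[160:275,155:320]; b=cv2.imread('pics/top0.png')[170:290,360:470]
a=cv2.resize(a,None,fx=4.8,fy=4.8,interpolation=cv2.INTER_CUBIC)
cv2.imwrite('pics/c1.png',a)
b=cv2.resize(b,None,fx=5,fy=5,interpolation=cv2.INTER_CUBIC)
cv2.imwrite('pics/c2.png',np.clip(b.astype(float)*1.8,0,255).astype('u1'))
E
```

```text
(no output)
```

View pics/c1.png

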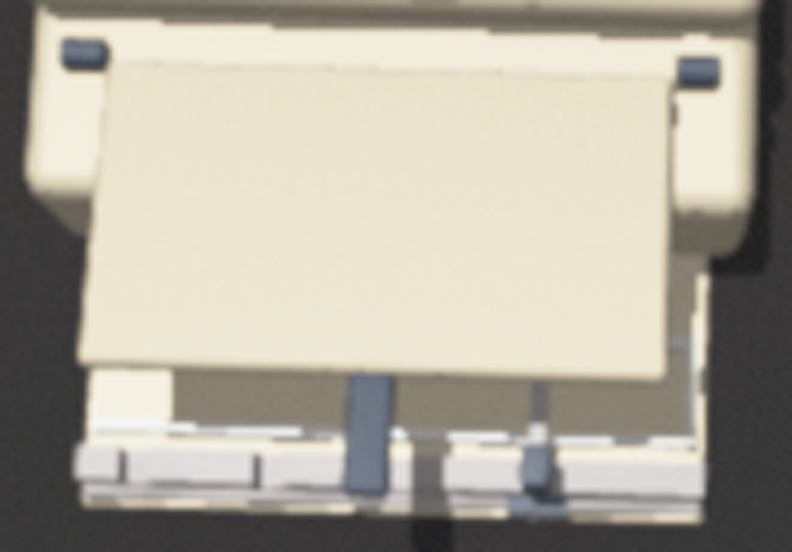

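View pics/c2.png

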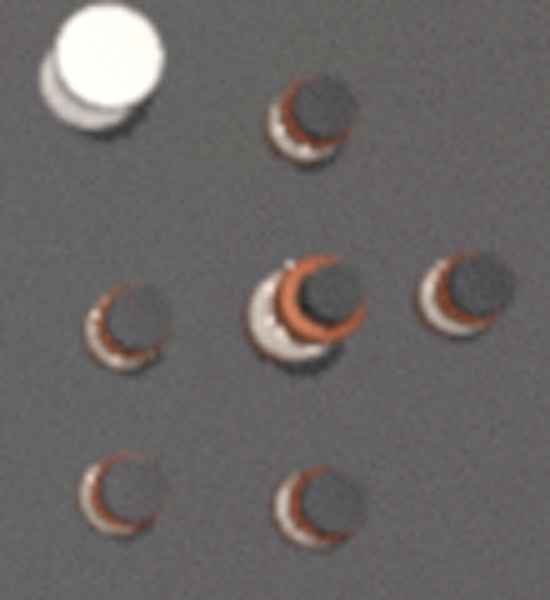

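The zoomed crop shows the screen's free-edge corners at (79,362) and (664,380), the tab tip at (368,495), notches 4 and 3 at (122,465) and (256,470), and the stop at (537,455). In the vial crop, the five cap tops are at (325,107), (138,320), (478,287), (132,490) and (330,505).

```bash
cat >> h.py <<'E'
def W(P,*p): # photometer -> world
    x,y,a=P; p=np.atleast_2d(p).astype(float); c,s=np.cos(a),np.sin(a)
    return np.c_[x+c*p[:,0]-s*p[:,1],y+s*p[:,0]+c*p[:,1],p[:,2]]
E
python3 - <<'E'
from h import *
from scipy.optimize import least_squares
f=np.array([[79,362],[664,380],[368,495],[122,466],[256,471],[537,446]],float)
uv=(f+.5)/4.8-.5+[155,160]
M=np.array([[-.015,.130,.13],[-.015,-.130,.13],[-.07,0,.13],[-.044,.1245,.03],[-.044,.0595,.03],[-.044,-.0705,.079]])
c=bot.calibration('top')
r=least_squares(lambda P:(proj('top',W(P,*M),c)-uv).ravel(),[.5,.1,0])
print(r.x,r.fun.reshape(-1,2).round(1))
v=np.array([[325,107],[138,320],[478,287],[132,490],[330,505]],float)
vv=(v+.5)/5-.5+[360,170]
print(cast('top',vv,.05).round(4))
b=(np.array([[330,297],[110,55]])+.5)/5-.5+[360,170]
print(cast('top',b[:1],.095).round(3),cast('top',b[1:],.052).round(3))
E
```

```text
[ 0.52152981  0.11077409 -0.02969104] [[ 0.1  1.9]
 [-0.8 -0.7]
 [-0.3  0.4]
 [ 1.4 -1.2]
 [ 1.5 -2. ]
 [-1.6  1.4]]
[[ 0.6186 -0.3335  0.05  ]
 [ 0.5199 -0.24    0.05  ]
 [ 0.532  -0.3978  0.05  ]
 [ 0.4419 -0.2327  0.05  ]
 [ 0.4333 -0.3221  0.05  ]]
[[ 0.522 -0.317  0.095]] [[ 0.645 -0.234  0.052]]
```

```bash
cat >> h.py <<'E'
def delta(target,yaw=None,pinch=True,pitch=0):
    """target world position of grasp point (or TCP) -> rows needed in tool axes; yaw: world angle of tool x, tool down"""
    o=bot.get_obs(); R=Ro.from_quat(o['tool_rot'])
    Rt=R if yaw is None else Ro.from_euler('z',yaw)*Ro.from_euler('x',np.pi)*Ro.from_euler('y',pitch)
    t=np.array(target,float)
    if pinch: t=t-Rt.apply([0,0,1])*0+Rt.apply([0,0,bot.pinch_z])
    d=R.inv().apply(t-o['eef_pos']); rv=(R.inv()*Rt).as_rotvec()
    print('row',rv.round(4),d.round(4),'n>=',np.ceil(max(np.linalg.norm(d)/.0625,np.linalg.norm(rv)/.188)))
P0=[0.5215,0.1108,-0.0297]
E
python3 - <<'E'
from h import *
c=bot.calibration('wrist'); o=bot.get_obs(); R=Ro.from_quat(o['tool_rot'])
print(R.inv().apply(-c['R'].T@c['t']-o['eef_pos']), R.inv().apply(c['R'][2]))
delta([.36,.11,.28],P0[2])
E
```

```text
[ 0.06990227  0.00023013 -0.14298232] [-2.73348650e-01  3.78439555e-04  9.61914951e-01]
row [-1.500e-03  4.000e-04  4.835e-01] [ 0.3718 -0.4406 -0.03  ] n>= 10.0
```

```bash
python3 jog.py '[[0,0,0.16,0.037,-0.044,-0.03,0.06],[0,0,0.32,0.074,-0.088,-0.03,0.06],[0,0,0.483,0.11,-0.132,-0.03,0.06],[0,0,0.483,0.148,-0.176,-0.03,0.06],[0,0,0.483,0.186,-0.22,-0.03,0.06],[0,0,0.483,0.223,-0.264,-0.03,0.06],[0,0,0.483,0.26,-0.308,-0.03,0.06],[0,0,0.483,0.298,-0.352,-0.03,0.06],[0,0,0.483,0.335,-0.396,-0.03,0.06],[0,0,0.483,0.372,-0.441,-0.03,0.06]]'; python3 - <<'E'
from h import *
im=bot.camera('wrist'); c=bot.calibration('wrist'); np.savez('w1.npz',**c)
cv2.imwrite('pics/w1.png',im[:,:,::-1])
cv2.imwrite('pics/w1b.png',cv2.resize(im[:,:,::-1],(800,600),interpolation=cv2.INTER_CUBIC))
print(bot.get_obs()['eef_pos'])
E
```

```text
clock: 1.4
eef_pos: [0.3573, 0.022, 0.2612]
tool_rot: [1.0, 0.013, -0.001, -0.022]
ft_force: [-0.6, -0.2, 0.2]
grip_width: 0.06
grasp_force: 0.0
[0.35837939 0.02189283 0.26108485]
```

View pics/w1b.png

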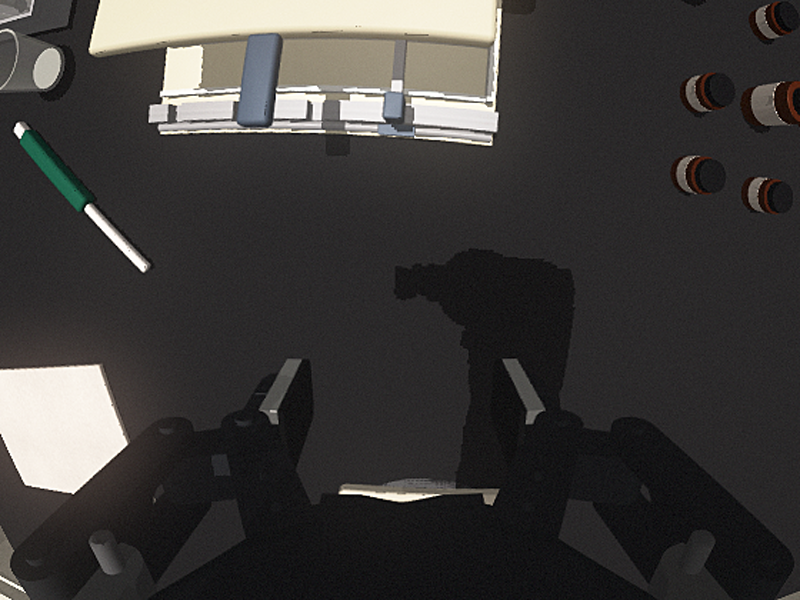

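The wrist view shows the screen tab running from (264,36) to (254,125), the rail along row ~110 and the stop grip at (395,105). The arm was still short of its target, so I'll finish the move and take a closer view.

```bash
python3 jog.py '[[0,0,0,0,-0.05,0,0.06],[0,0,0,0,-0.09,0,0.06],[0,0,0,0,-0.09,0,0.06],[0,0,0,0,-0.09,0,0.06]]'; python3 - <<'E'
from h import *
im=bot.camera('wrist'); c=bot.calibration('wrist'); np.savez('w2.npz',**c)
cv2.imwrite('pics/w2.png',im[:,:,::-1])
p=proj('wrist',W(P0,[-.07,.17,0],[-.07,-.17,0],[-.015,.13,.13]),c); print(p)
cv2.imwrite('pics/w2c.png',cv2.resize(im[:120,140:420,::-1],None,fx=2.85,fy=2.85,interpolation=cv2.INTER_CUBIC))
E
```

```text
clock: 1.95
eef_pos: [0.3588, 0.0556, 0.2653]
tool_rot: [0.998, 0.041, -0.003, -0.044]
ft_force: [0.1, 0.3, -0.3]
grip_width: 0.0598
grasp_force: 0.0
[[139.01364893  90.10679133]
 [394.33757167 114.47209721]
 [115.9679151   29.79733178]]
```

View pics/w2c.png

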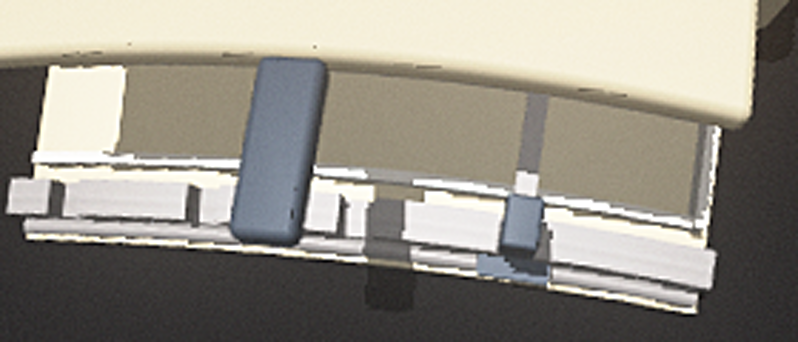

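```bash
python3 jog.py '[[0,0,0,0,0,0,0.06],[0,0,0,0,0,0,0.06]]'; python3 - <<'E'
from h import *
o=bot.get_obs();print(o['joint_pos'].round(3),o['joint_vel'].round(3))
delta([.36,.11,.28],P0[2])
E
```

```text
clock: 2.25
eef_pos: [0.3589, 0.0556, 0.2653]
tool_rot: [0.998, 0.041, -0.003, -0.044]
ft_force: [0.3, 0.1, 0.3]
grip_width: 0.0599
grasp_force: 0.0
[ 0.08  -0.047 -0.233  1.387  0.088  3.141] [ 0.001 -0.    -0.001  0.001 -0.003 -0.   ]
row [-0.0874  0.0072  0.111 ] [ 0.0056 -0.0536  0.0087] n>= 1.0
```

```bash
python3 - <<'E'
from h import *
delta([.34,.11,.28],1.5)
E
python3 jog.py '[[0,0,-0.18,0,0,0,0.06],[0,0,-0.36,0,0,0,0.06],[0,0,-0.54,0,0,0,0.06],[0,0,-0.72,0,0,0,0.06],[0,0,-0.9,0,0,0,0.06],[0,0,-1.08,0,0,0,0.06],[0,0,-1.26,0,0,0,0.06],[0,0,-1.4,0,0,0,0.06],[0,0,-1.4,0,0,0,0.06]]';  python3 - <<'E'
from h import *
delta([.34,.11,.28],np.pi-.03)
E
```

```text
row [-0.0741 -0.0602 -1.4177] [-0.0144 -0.0552  0.0089] n>= 8.0
clock: 3.38
eef_pos: [0.3589, 0.0557, 0.2652]
tool_rot: [0.738, 0.674, 0.026, -0.035]
ft_force: [-1.1, -0.6, -1.1]
grip_width: 0.0596
grasp_force: 0.0
row [ 0.0568 -0.0802 -1.6306] [ 0.0518 -0.0236  0.0088] n>= 9.0
```

```bash
python3 jog.py '[[0.0057,-0.008,-0.18,0.02,-0.01,0,0.06],[0.011,-0.016,-0.36,0.05,-0.0236,0.0088,0.06],[0.017,-0.024,-0.54,0.0518,-0.0236,0.0088,0.06],[0.023,-0.032,-0.72,0.0518,-0.0236,0.0088,0.06],[0.028,-0.04,-0.9,0.0518,-0.0236,0.0088,0.06],[0.034,-0.048,-1.08,0.0518,-0.0236,0.0088,0.06],[0.045,-0.06,-1.26,0.0518,-0.0236,0.0088,0.06],[0.05,-0.07,-1.44,0.0518,-0.0236,0.0088,0.06],[0.0568,-0.0802,-1.63,0.0518,-0.0236,0.0088,0.06],[0.0568,-0.0802,-1.63,0.0518,-0.0236,0.0088,0.06]]';  python3 - <<'E'
from h import *
im=bot.camera('wrist'); c=bot.calibration('wrist'); np.savez('w3.npz',**c)
cv2.imwrite('pics/w3.png',im[:,:,::-1])
cv2.imwrite('pics/w3b.png',cv2.resize(im[:,:,::-1],(800,600),interpolation=cv2.INTER_CUBIC))
delta([.36,.11,.28],np.pi-.03)
E
```

```text
clock: 4.62
eef_pos: [0.3399, 0.1101, 0.2614]
tool_rot: [0.016, 1.0, 0.0, 0.0]
ft_force: [0.3, 0.6, -0.7]
grip_width: 0.0603
grasp_force: 0.0
row [ 0.0002  0.0002 -0.0029] [-0.0201  0.0006  0.0001] n>= 1.0
```

View pics/w3b.png

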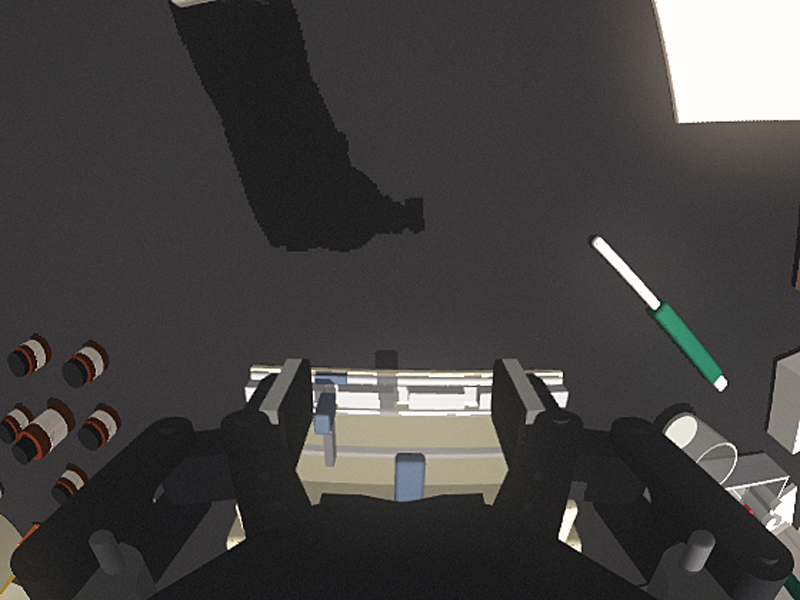

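The tab tip is centred at (411,456) in this view, between the fingers, with the stop grip at (325,420). I'll check the tab by ray casting, then approach it.

```bash
python3 - <<'E'
from h import *
k=1/1.42857
c=dict(np.load('w3.npz'))
print(cast('wrist',[[411*k,456*k]],.131,c),cast('wrist',[[325*k,424*k]],.079,c))
print(W(P0,[-.07,0,.13],[-.044,-.0705,.079]))
delta([.4715,.112,.20],np.pi-.03)
delta([.4715,.112,.125],np.pi-.03)
E
```

```text
[[0.46617554 0.11285012 0.131     ]] [[0.46979476 0.04328231 0.079     ]]
[[0.45153087 0.11287869 0.13      ]
 [0.47542586 0.0416377  0.079     ]]
row [ 0.0002  0.0002 -0.0029] [-0.1314  0.0063  0.0801] n>= 3.0
row [ 0.0002  0.0002 -0.0029] [-0.1314  0.0063  0.1551] n>= 4.0
```

```bash
python3 - <<'E'
from h import *
c2=dict(np.load('w2.npz'));c3=dict(np.load('w3.npz'));k=1/1.42857
for z in (.115,.12,.125,.13):
  print(z,cast('wrist',[[140+267/2.85,240/2.85]],z,c2).round(4),cast('wrist',[[411*k,456*k]],z,c3).round(4),cast('top',[[(368.5)/4.8-.5+155,(495.5)/4.8-.5+160]],z).round(4))
# stop grip, z .079/.037 front
print(cast('wrist',[[140+523/2.85,200/2.85],[140+503/2.85,250/2.85]],.079,c2),)
im=cv2.imread('pics/w3.png')[240:350,170:400]; cv2.imwrite('pics/w3c.png',cv2.resize(im,None,fx=3.4,fy=3.4,interpolation=cv2.INTER_CUBIC))
E
```

```text
0.115 [[0.4551 0.1196 0.115 ]] [[0.4776 0.1129 0.115 ]] [[0.4539 0.1134 0.115 ]]
0.12 [[0.4546 0.1184 0.12  ]] [[0.474  0.1129 0.12  ]] [[0.4534 0.113  0.12  ]]
0.125 [[0.4542 0.1172 0.125 ]] [[0.4704 0.1129 0.125 ]] [[0.4529 0.1126 0.125 ]]
0.13 [[0.4538 0.116  0.13  ]] [[0.4669 0.1129 0.13  ]] [[0.4524 0.1121 0.13  ]]
[[0.47892236 0.03932493 0.079     ]
 [0.46031934 0.04475245 0.079     ]]
```

View pics/w3c.png

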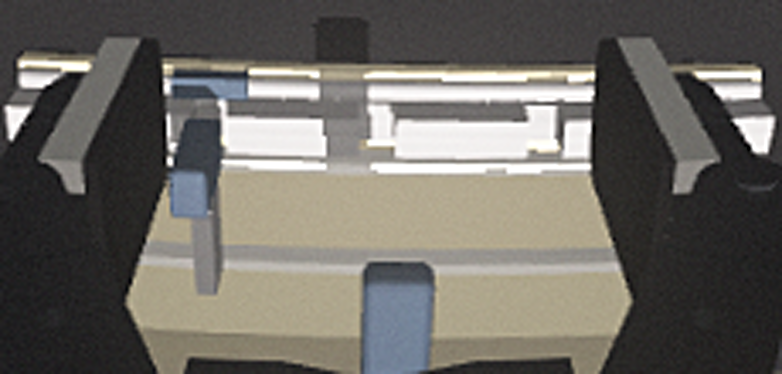

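```bash
python3 - <<'E'
from h import *
for f,off,s in (('w2.npz',[140,0],2.85),('w3.npz',[170,240],3.4)):
  c=dict(np.load(f))
  for n,p in dict(tip=(-.07,0,.131),tipb=(-.07,0,.119),wallf=(-.022,.02,.02),wallb=(.022,.02,.02),railfront=(-.052,.1,.03),railback=(-.036,.1,.03),edge=(-.015,.05,.132),edgeb=(-.015,.05,.118),stopF=(-.054,-.0705,.079),stopB=(-.034,-.0705,.079),hous=(.07,0,.115),endin=(-.022,-.1425,.026)).items():
    print(n,((proj('wrist',W(P0,p),c)[0]-off)*s).round())
E
```

```text
tip [276. 247.]
tipb [284. 251.]
wallf [300. 156.]
wallb [312.  59.]
railfront [107. 215.]
railback [110. 178.]
edge [140.  71.]
edgeb [155.  81.]
stopF [512. 237.]
stopB [519. 182.]
hous [ 339. -140.]
endin [691. 202.]
tip [399. 229.]
tipb [398. 207.]
wallf [444. 177.]
wallb [441. 266.]
railfront [652. 118.]
railback [648. 154.]
edge [555. 368.]
edgeb [550. 341.]
stopF [190. 182.]
stopB [195. 231.]
hous [395. 509.]
endin [ 43. 177.]
```

Triangulating the tip between views gives z≈0.148, so the screen starts slightly open at about 0.085 rad. I'll grip at z≈0.14.

```bash
python3 jog.py '[[0,0,0,-0.05,0.003,0.03,0.06],[0,0,0,-0.1,0.005,0.06,0.06],[0,0,0,-0.1314,0.006,0.08,0.06],[0,0,0,-0.1314,0.006,0.11,0.06],[0,0,0,-0.1314,0.006,0.14,0.06],[0,0,0,-0.1314,0.006,0.14,0.06],[0,0,0,-0.1314,0.006,0.14,0],[0,0,0,-0.1314,0.006,0.14,0],[0,0,0,-0.1314,0.006,0.14,0],[0,0,0,-0.1314,0.006,0.14,0]]';python3 - <<'E'
from h import *
o=bot.get_obs(); R=Ro.from_quat(o['tool_rot']); print(o['eef_pos']-R.apply([0,0,bot.pinch_z]),o['grasp_force'],o['ft_force'])
E
```

```text
clock: 5.92
eef_pos: [0.4725, 0.1108, 0.1228]
tool_rot: [0.016, 1.0, -0.001, 0.002]
ft_force: [0.5, -5.9, 2.2]
grip_width: 0.019
grasp_force: 58.4
[0.47248785 0.11085672 0.14145929] 58.39274704456329 [ 0.54187507 -5.89164325  2.19379824]
```

```bash
python3 jog.py '[[0,0,0,-0.0031,0,-0.0224,0],[0,0,0,-0.0092,0,-0.0441,0],[0,0,0,-0.0179,0,-0.065,0],[0,0,0,-0.029,0,-0.0846,0],[0,0,0,-0.0425,0,-0.1027,0],[0,0,0,-0.0581,0,-0.119,0],[0,0,0,-0.0755,0,-0.1333,0],[0,0,0,-0.0945,0,-0.1455,0],[0,0,0,-0.1149,0,-0.1551,0],[0,0,0,-0.1361,0,-0.1622,0]]';python3 jog.py '[[0,0,0,0,0,0,0],[0,0,0,0,0,0,0]]'; python3 - <<'E'
from h import *
o=bot.get_obs(); R=Ro.from_quat(o['tool_rot']); g=o['eef_pos']-R.apply([0,0,bot.pinch_z])
h=W(P0,[.135,0,.125])[0]; d=g-h; print(g,np.hypot(d[0],d[2]),np.degrees(np.arctan2(d[2],-d[0])),o['grasp_force'],o['ft_force'])
cv2.imwrite('pics/top1.png',bot.camera('top')[:,:,::-1])
E
```

```text
clock: 7.18
eef_pos: [0.6043, 0.1041, 0.282]
tool_rot: [0.016, 1.0, -0.004, -0.005]
ft_force: [-6.1, -10.5, -6.1]
grip_width: 0.0191
grasp_force: 63.0
clock: 7.42
eef_pos: [0.6068, 0.104, 0.2826]
tool_rot: [0.016, 1.0, -0.004, -0.002]
ft_force: [-0.3, -11.7, -3.8]
grip_width: 0.0191
grasp_force: 63.3
[0.60684861 0.10416666 0.30127469] 0.18311777126857656 74.28696675126486 63.322802782058716 [ -0.34498225 -11.73726193  -3.76477677]
```

```bash
python3 jog.py '[[0,0,0,0,0,0,0.06],[0,0,0,0,0,0,0.06],[0,0,0,0,0,0,0.06],[0,0,0,0,0,-0.06,0.06],[0,0,0,0.05,0,-0.07,0.06],[0,0,0,0.1,0,-0.07,0.06],[0,0,0,0.16,0,-0.07,0.06],[0,0,0,0.22,0,-0.05,0.06],[0,0,0,0.28,0,0,0.06],[0,0,0,0.28,0,0,0.06]]';python3 - <<'E'
from h import *
im=bot.camera('top')[:,:,::-1]; cv2.imwrite('pics/top2.png',im)
w=bot.camera('wrist')[:,:,::-1]; cv2.imwrite('pics/w4.png',w); np.savez('w4.npz',**bot.calibration('wrist'))
a=cv2.resize(im[180:280,160:320],None,fx=5,fy=5,interpolation=cv2.INTER_CUBIC)
cv2.imwrite('pics/c3.png',a)
E
```

```text
clock: 8.72
eef_pos: [0.3218, 0.1153, 0.2805]
tool_rot: [0.013, 1.0, -0.001, -0.003]
ft_force: [0.5, -0.4, 0.5]
grip_width: 0.0598
grasp_force: 0.0
```

View pics/c3.png

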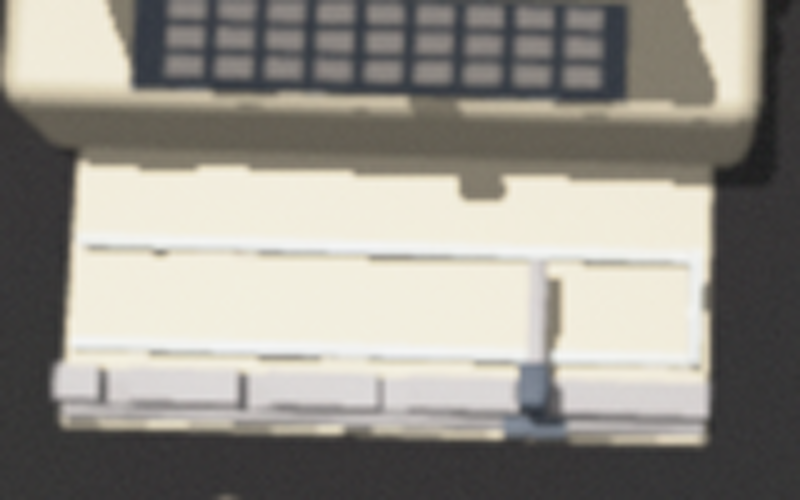

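The screen is up and the lane is visible. Its back wall runs from (85,245) to (690,262), the front wall from (70,348) to (690,362), the closed end is at column ~690 and the stop is at (535,385).

```bash
python3 - <<'E'
from h import *
def px(u,v): return [(u+.5)/5-.5+160,(v+.5)/5-.5+180]
A=cast('top',[px(100,245.5),px(100,348.8),px(650,260.5),px(650,361)],.02); print(A.round(4))
m1=(A[0]+A[1])/2; m2=(A[2]+A[3])/2; d=m1-m2; yaw=np.arctan2(-d[0],d[1]); print(m1,m2,yaw, 'wallgap',np.linalg.norm(A[0]-A[1]))
e=cast('top',[px(689,310)],.026)[0]; s=cast('top',[px(534,372)],.079)[0]; n=cast('top',[px(114,383),px(254,388),px(393,393)],.03)
ax=np.array([np.cos(yaw),np.sin(yaw)]); ay=np.array([-np.sin(yaw),np.cos(yaw)])
xc=(m1+m2)[:2]/2@ax
for nm,p,off in (('end',e,-.1425),('stop',s,-.0705),('n4',n[0],.1245),('n3',n[1],.0595),('n2',n[2],-.0055)): print(nm,p[:2]@ay-off,p[:2]@ax-xc)
for t in (-.1425,):pass
print('x along ax',xc,'P=',xc*ax+ay*np.mean([e[:2]@ay+.1425,s[:2]@ay+.0705]),yaw)
E
```

```text
[[ 0.546   0.2436  0.02  ]
 [ 0.4969  0.2428  0.02  ]
 [ 0.5335 -0.0162  0.02  ]
 [ 0.4859 -0.0151  0.02  ]]
[0.52143881 0.24321686 0.02      ] [ 0.50968197 -0.01565746  0.02      ] -0.04538405574874467 wallgap 0.049089922466467706
end 0.13183419982167116 -8.888639874704563e-05
stop 0.1301392324297959 -0.03686922255178282
n4 0.1312680843839647 -0.041424724296709625
n3 0.13114412588263022 -0.04212441031676045
n2 0.13154252055704363 -0.04283505530188103
x along ax 0.5098675178534008 P= [0.51528519 0.10771993] -0.04538405574874467
```

```bash
sed -i 's/^P0=.*/P0=[0.5153,0.1082,-0.0454]/' h.py; python3 - <<'E'
from h import *
c=dict(np.load('w3.npz'))
f=lambda u,v:[u/3.4+170,v/3.4+240]
A=cast('wrist',[f(440,164),f(440,255),f(250,164),f(250,252)],.02,c)
for p in A:
  d=p[:2]-P0[:2]; print(d@[np.cos(P0[2]),np.sin(P0[2])])
g=W(P0,[-.044,-.0705,.12],[-.044,-.0705,.062]); print(g)
delta(g[0],np.pi+P0[2]); delta(g[1],np.pi+P0[2])
E
```

```text
-0.02224055319157159
0.02215193244155992
-0.02080211362213077
0.02228703783738972
[[0.46814574 0.03976956 0.12      ]
 [0.46814574 0.03976956 0.062     ]]
row [-0.0002 -0.0012  0.0184] [-0.1452 -0.0725  0.1814] n>= 4.0
row [-0.0002 -0.0012  0.0184] [-0.1452 -0.0725  0.2394] n>= 5.0
```

```bash
python3 jog.py '[[0,0,0.009,-0.04,-0.02,0.05,0.05],[0,0,0.0184,-0.08,-0.04,0.095,0.05],[0,0,0.0184,-0.12,-0.06,0.14,0.05],[0,0,0.0184,-0.1452,-0.0715,0.18,0.05],[0,0,0.0184,-0.1452,-0.0715,0.21,0.05],[0,0,0.0184,-0.1452,-0.0715,0.239,0.05],[0,0,0.0184,-0.1452,-0.0715,0.239,0],[0,0,0.0184,-0.1452,-0.0715,0.239,0],[0,0,0.0184,-0.1452,-0.0715,0.239,0],[0,0,0.0184,-0.1452,-0.0715,0.239,0]]';python3 - <<'E'
from h import *
o=bot.get_obs(); R=Ro.from_quat(o['tool_rot']); print(o['eef_pos']-R.apply([0,0,bot.pinch_z]),o['grip_width'],o['grasp_force'],o['ft_force'])
E
```

```text
clock: 10.07
eef_pos: [0.4726, 0.0408, 0.0459]
tool_rot: [0.024, 1.0, 0.0, 0.002]
ft_force: [2.9, -0.1, -1.8]
grip_width: 0.0129
grasp_force: 60.4
[0.47255132 0.04082113 0.06464713] 0.012876548721730482 60.4207706451416 [ 2.86353758 -0.05984094 -1.8384841 ]
```

```bash
python3 jog.py '[[0,0,0,0,0,-0.015,0],[0,0,0,0,0,-0.026,0],[0,0,0,0,0.035,-0.026,0],[0,0,0,0,0.075,-0.026,0],[0,0,0,0,0.115,-0.026,0],[0,0,0,0,0.155,-0.026,0],[0,0,0,0,0.195,-0.026,0],[0,0,0,0,0.195,-0.026,0],[0,0,0,0,0.195,-0.026,0],[0,0,0,0,0.195,-0.026,0]]';python3 jog.py '[[0,0,0,0,0,0.01,0],[0,0,0,0,0,0.02,0],[0,0,0,0,0,0.024,0],[0,0,0,0,0,0.024,0]]';python3 - <<'E'
from h import *
o=bot.get_obs(); R=Ro.from_quat(o['tool_rot']); g=o['eef_pos']-R.apply([0,0,bot.pinch_z]); print(g,o['grip_width'],o['grasp_force'],o['ft_force'])
print(W(P0,[-.044,.1245,.062]))
E
```

```text
clock: 11.32
eef_pos: [0.4823, 0.2361, 0.0718]
tool_rot: [0.024, 1.0, 0.001, 0.003]
ft_force: [6.1, 0.6, -1.0]
grip_width: 0.0128
grasp_force: 60.8
clock: 11.82
eef_pos: [0.4823, 0.2356, 0.0467]
tool_rot: [0.024, 1.0, 0.0, 0.002]
ft_force: [6.5, -0.1, -1.5]
grip_width: 0.013
grasp_force: 60.8
[0.48216579 0.23561155 0.06539618] 0.013018405547808174 60.83827257156372 [ 6.52858672 -0.13412873 -1.47187554]
[[0.4769957  0.23456863 0.062     ]]
```

```bash
cat >> h.py <<'E'
def blobs(im,lo=(350,170),hi=(480,300)):
    """top image RGB -> centroids of amber+label blobs"""
    s=im[lo[1]:hi[1],lo[0]:hi[0]].astype(int); m=((s[...,0]>70)|(s.min(2)>90)).astype('u1')
    m=cv2.morphologyEx(m,cv2.MORPH_CLOSE,np.ones((3,3),'u1'))
    n,l,st,c=cv2.connectedComponentsWithStats(m)
    return [(c[i]+lo,st[i,4]) for i in range(1,n) if st[i,4]>15]
E
python3 jog.py '[[0,0,0,0,0,0,0.05],[0,0,0,0,0,0,0.05],[0,0,0,0,0,0,0.05],[0,0,0,0,0,-0.06,0.05],[0,0,0,0,0,-0.12,0.05],[0,0,0.18,0.03,-0.05,-0.14,0.05],[0,0,0.36,0.06,-0.1,-0.14,0.05],[0,0,0.54,0.06,-0.15,-0.14,0.05],[0,0,0.72,0.06,-0.2,-0.14,0.05],[0,0,0.9,0.06,-0.25,-0.14,0.05]]'
python3 - <<'E'
from h import *
im=bot.camera('top')
for f in (cv2.imread('pics/top0.png')[:,:,::-1],im): print([(c.round(1).tolist(),int(a)) for c,a in blobs(f)])
delta([.4333,-.3221,.12],np.pi/2+P0[2])
E
```

```text
clock: 13.08
eef_pos: [0.4075, -0.0127, 0.1867]
tool_rot: [0.458, 0.889, 0.0, 0.0]
ft_force: [0.8, -0.0, 0.3]
grip_width: 0.0501
grasp_force: 0.0
[([379.8, 182.3], 493), ([417.2, 196.6], 51), ([418.0, 232.3], 237), ([447.2, 229.6], 66), ([380.1, 236.7], 59), ([378.9, 270.0], 56), ([417.6, 272.0], 52)]
[([379.9, 182.3], 490), ([417.0, 196.6], 44), ([417.7, 232.3], 230), ([447.2, 229.5], 59), ([380.3, 236.9], 56), ([378.7, 269.9], 47), ([417.7, 272.0], 54)]
row [-0.0016  0.0042  0.6537] [-0.2646 -0.1521  0.0867] n>= 6.0
```

```bash
python3 jog.py '[[0,0,0.18,-0.05,-0.03,0.01,0.05],[0,0,0.36,-0.1,-0.06,0.03,0.05],[0,0,0.54,-0.15,-0.09,0.04,0.05],[0,0,0.6537,-0.2,-0.12,0.06,0.05],[0,0.004,0.6537,-0.2646,-0.1521,0.07,0.05],[0,0.004,0.6537,-0.2646,-0.1521,0.0867,0.05],[0,0.004,0.6537,-0.2646,-0.1521,0.0867,0.05],[0,0.004,0.6537,-0.2646,-0.1521,0.0867,0.05]]'
python3 - <<'E'
from h import *
w=bot.camera('wrist')[:,:,::-1]; c=bot.calibration('wrist');np.savez('w5.npz',**c); cv2.imwrite('pics/w5.png',cv2.resize(w,(800,600),interpolation=cv2.INTER_CUBIC))
V=[[ 0.6186,-0.3335,.05],[.5199,-.24,.05],[.532,-.3978,.05],[.4419,-.2327,.05],[.4333,-.3221,.05]]
print((proj('wrist',V,c)*1.42857).round()); delta([.4333,-.3221,.042],np.pi/2+P0[2])
E
```

```text
clock: 14.12
eef_pos: [0.439, -0.3133, 0.0999]
tool_rot: [0.717, 0.697, 0.001, -0.002]
ft_force: [-0.2, 0.4, -0.3]
grip_width: 0.05
grasp_force: 0.0
[[729. 350.]
 [582. 161.]
 [576. 469.]
 [400. 141.]
 [387. 347.]]
row [-0.0012 -0.0042  0.0175] [-0.0092 -0.0058  0.077 ] n>= 2.0
```

View pics/w5.png

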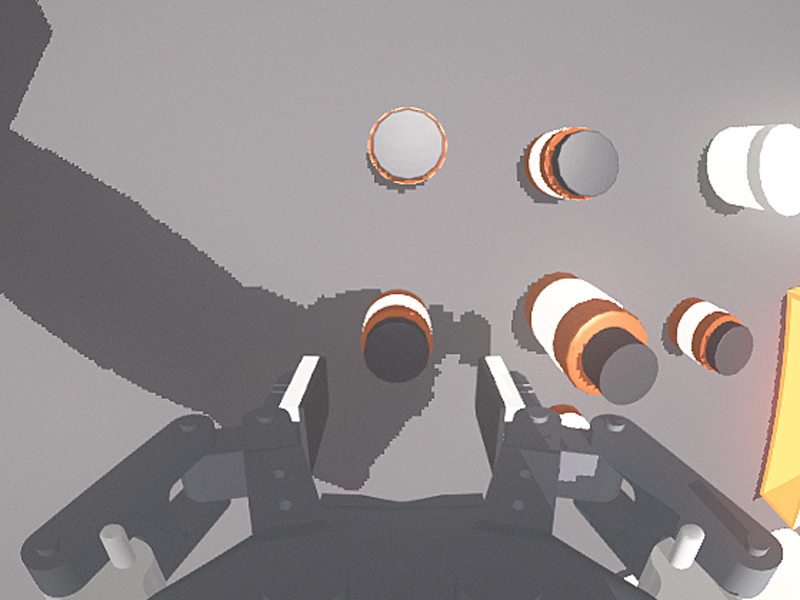

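The wrist view shows the cap tops at (397,350), (408,146), (585,164) and (731,348), within about 10 px of prediction. The tall bottle's top is at (625,373).

```bash
python3 - <<'E'
from h import *
c=dict(np.load('w5.npz'))
print(cast('wrist',np.array([[731,348],[585,164],[408,146],[397,350]])/1.42857,.05,c).round(4))
delta([.4355,-.3225,.042],np.pi/2+P0[2])
E
```

```text
[[ 0.6197 -0.3327  0.05  ]
 [ 0.5216 -0.2413  0.05  ]
 [ 0.4449 -0.2347  0.05  ]
 [ 0.4378 -0.3236  0.05  ]]
row [-0.0012 -0.0042  0.0175] [-0.0095 -0.0036  0.077 ] n>= 2.0
```

```bash
python3 jog.py '[[0,0,0.0175,-0.0095,-0.0036,0.03,0.05],[0,-0.004,0.0175,-0.0095,-0.0036,0.06,0.05],[0,-0.004,0.0175,-0.0095,-0.0036,0.077,0.05],[0,-0.004,0.0175,-0.0095,-0.0036,0.077,0.05],[0,-0.004,0.0175,-0.0095,-0.0036,0.077,0],[0,-0.004,0.0175,-0.0095,-0.0036,0.077,0],[0,-0.004,0.0175,-0.0095,-0.0036,0.077,0],[0,-0.004,0.0175,-0.0095,-0.0036,0.05,0],[0,-0.004,0.0175,-0.0095,-0.0036,-0.01,0],[0,-0.004,0.0175,-0.0095,-0.0036,-0.015,0]]'
python3 - <<'E'
from h import *
g=W(P0,[0,-.1425+.019,.135],[0,-.1425+.019,.051]); print(g)
delta(g[0],np.pi/2+P0[2]);delta(g[1],np.pi/2+P0[2]); print(bot.get_obs()['ft_force'])
E
```

```text
clock: 15.42
eef_pos: [0.4385, -0.3269, 0.12]
tool_rot: [0.724, 0.69, 0.0, 0.005]
ft_force: [0.7, -1.2, -1.6]
grip_width: 0.0317
grasp_force: 59.7
[[ 0.50969503 -0.01517275  0.135     ]
 [ 0.50969503 -0.01517275  0.051     ]]
row [ 0.0075  0.0063 -0.0023] [0.3147 0.0563 0.0021] n>= 6.0
row [ 0.0075  0.0063 -0.0023] [0.3153 0.0556 0.0861] n>= 6.0
[ 0.70702309 -1.18290886 -1.6024786 ]
```

```bash
python3 jog.py '[[0,0,0,0.04,0.01,-0.01,0],[0,0,0,0.09,0.02,-0.01,0],[0,0,0,0.14,0.03,-0.01,0],[0,0,0,0.19,0.04,-0.01,0],[0,0,0,0.24,0.05,-0.01,0],[0,0,0,0.28,0.056,-0.01,0],[0,0,0,0.315,0.056,0,0],[0,0,0,0.315,0.056,0,0],[0,0,0,0.315,0.056,0,0]]'
python3 - <<'E'
from h import *
g=W(P0,[0,-.1425+.019,.051])
w=bot.camera('wrist')[:,:,::-1]; c=bot.calibration('wrist');np.savez('w6.npz',**c); cv2.imwrite('pics/w6.png',cv2.resize(w,(800,600),interpolation=cv2.INTER_CUBIC))
delta(g[0],np.pi/2+P0[2]); print(bot.get_obs()['grip_width'])
E
```

```text
clock: 16.55
eef_pos: [0.506, -0.0128, 0.1143]
tool_rot: [0.724, 0.69, -0.001, -0.0]
ft_force: [-0.5, 0.0, -0.9]
grip_width: 0.0318
grasp_force: 59.7
row [-0.0014  0.0007 -0.003 ] [-0.0017  0.0037  0.0822] n>= 2.0
0.03137051887142066
```

View pics/w6.png

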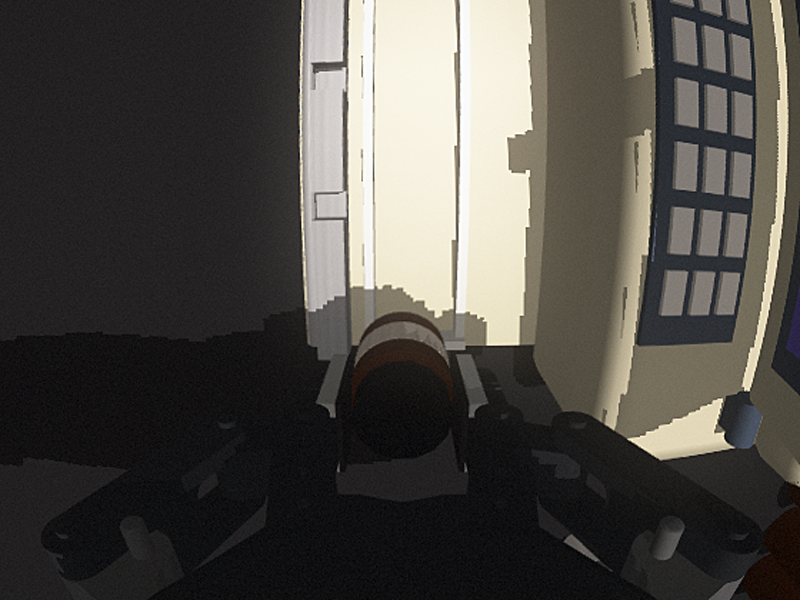

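The lane walls appear at columns ~368 and ~462 at row 200, with the held vial's cap at (402,410).

```bash
python3 - <<'E'
from h import *
c=dict(np.load('w6.npz'))
A=cast('wrist',np.array([[368,200],[462,200],[367,60],[463,60]])/1.42857,.02,c); ax=np.array([np.cos(P0[2]),np.sin(P0[2])]);ay=np.array([-ax[1],ax[0]])
print([((p[:2]-P0[:2])@ax).round(4) for p in A])
print('cap',[(q[:2]-P0[:2]).dot(ay)+.1425 for q in cast('wrist',np.array([[402,410]])/1.42857,.141,c)])
g=bot.get_obs()['eef_pos'][:2]-P0[:2]; print('grip',g@ax,g@ay+.1425)
# notch: y of notches centres (rows 68, 206) rail inner
print([((p[:2]-P0[:2])@ay).round(4) for p in cast('wrist',np.array([[330,78],[330,206]])/1.42857,.03,c)])
E
```

```text
[np.float64(-0.0199), np.float64(0.0281), np.float64(-0.02), np.float64(0.0284)]
cap [np.float64(0.023361841903800806)]
grip -0.003614303158207163 0.020792168011412357
[np.float64(-0.0067), np.float64(-0.0705)]
```

```bash
python3 jog.py '[[0,0,0,-0.001,0.004,0,0],[0,0,0,-0.0017,0.004,0.03,0],[0,0,0,-0.0017,0.004,0.06,0],[0,0,0,-0.0017,0.004,0.075,0],[0,0,0,-0.0017,0.004,0.082,0],[0,0,0,-0.0017,0.004,0.082,0],[0,0,0,-0.0017,0.004,0.082,0]]'
python3 - <<'E'
from h import *
g=W(P0,[0,-.1425+.019,.051]); delta(g[0],np.pi/2+P0[2]); print(bot.get_obs()['ft_force'])
E
```

```text
clock: 17.48
eef_pos: [0.5111, -0.0145, 0.0334]
tool_rot: [0.724, 0.69, 0.0, 0.0]
ft_force: [0.4, 0.2, -0.8]
grip_width: 0.0315
grasp_force: 59.7
row [ 0.0008  0.0002 -0.0023] [-0.0007 -0.0013  0.0011] n>= 1.0
[ 0.40291633  0.19572805 -0.79695828]
```

```bash
python3 jog.py '[[0,0,0,0,-0.001,0.0022,0],[0,0,0,0,-0.001,0.0022,0],[0,0,0,0,-0.001,0.0022,0.048],[0,0,0,0,-0.001,0.0022,0.048],[0,0,0,0,-0.001,0.0022,0.048],[0,0,0,0,-0.001,-0.05,0.048],[0,0,0,0,-0.001,-0.09,0.048],[0,0,0,-0.05,-0.02,-0.09,0.048],[0,0,0,-0.1,-0.04,-0.09,0.048],[0,0,0,-0.15,-0.04,-0.09,0.048]]'
python3 - <<'E'
from h import *
im=bot.camera('top'); cv2.imwrite('pics/top3.png',im[:,:,::-1])
print([(c.round(1).tolist(),int(a)) for c,a in blobs(im)])
delta([.4430,-.2335,.13],np.pi/2+P0[2]);delta([.4430,-.2335,.042],np.pi/2+P0[2])
a=cv2.resize(im[200:280,180:320,::-1],None,fx=5,fy=5,interpolation=cv2.INTER_CUBIC); cv2.imwrite('pics/c4.png',a)
E
```

```text
clock: 18.73
eef_pos: [0.4615, -0.1631, 0.1228]
tool_rot: [0.724, 0.69, -0.001, -0.001]
ft_force: [0.4, 0.5, -0.2]
grip_width: 0.0477
grasp_force: 0.0
[([398.3, 244.5], 8895)]
row [-0.0004  0.0053 -0.0075] [-0.0652 -0.0159  0.012 ] n>= 2.0
row [-0.0004  0.0053 -0.0075] [-0.0647 -0.0158  0.1   ] n>= 2.0
```

View pics/c4.png

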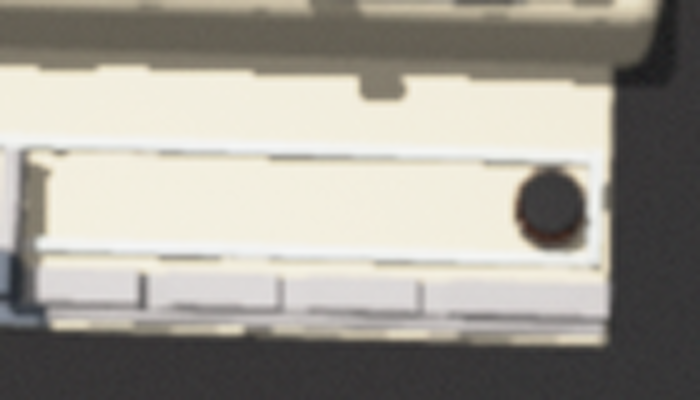

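The first vial stands in the lane at the closed end (cap at (552,203)), upright between the walls. Next is vial4.

```bash
python3 jog.py '[[0,0,-0.0075,-0.0347,-0.0158,0.01,0.05],[0,0.005,-0.0075,-0.0647,-0.0158,0.03,0.05],[0,0.005,-0.0075,-0.0647,-0.0158,0.07,0.05],[0,0.005,-0.0075,-0.0647,-0.0158,0.099,0.05],[0,0.005,-0.0075,-0.0647,-0.0158,0.099,0.05],[0,0.005,-0.0075,-0.0647,-0.0158,0.099,0],[0,0.005,-0.0075,-0.0647,-0.0158,0.099,0],[0,0.005,-0.0075,-0.0647,-0.0158,0.099,0],[0,0.005,-0.0075,-0.0647,-0.0158,0.05,0],[0,0.005,-0.0075,-0.0647,-0.0158,0.005,0]]'
python3 - <<'E'
from h import *
g=W(P0,[0.0005,-.1425+.055,.135]); delta(g[0],np.pi/2+P0[2])
E
```

```text
clock: 20.02
eef_pos: [0.4442, -0.226, 0.1192]
tool_rot: [0.721, 0.693, 0.001, -0.002]
ft_force: [0.8, -0.3, -0.3]
grip_width: 0.0314
grasp_force: 59.6
row [-0.0013 -0.0048  0.0055] [0.2492 0.0577 0.004 ] n>= 5.0
```

```bash
python3 jog.py '[[0,0,0,0.05,0.015,0,0],[0,0,0.005,0.1,0.03,0,0],[0,0,0.005,0.15,0.045,0,0],[0,0,0.005,0.2,0.057,0,0],[0,0,0.005,0.249,0.0577,0,0],[0,0,0.005,0.249,0.0577,0,0],[0,0,0.005,0.249,0.0577,0,0]]'
python3 - <<'E'
from h import *
im=bot.camera('top'); print([(c.round(1).tolist(),int(a)) for c,a in blobs(im)])
g=W(P0,[0.0005,-.1425+.055,.051]); delta(g[0],np.pi/2+P0[2])
E
```

```text
clock: 20.9
eef_pos: [0.5119, 0.0203, 0.1192]
tool_rot: [0.723, 0.691, 0.001, -0.002]
ft_force: [0.5, 0.5, -0.7]
grip_width: 0.0314
grasp_force: 59.7
[([379.8, 182.3], 491), ([417.1, 196.5], 48), ([418.0, 232.3], 236), ([447.4, 229.8], 62), ([380.4, 236.9], 61)]
row [-0.0008 -0.0044 -0.0002] [ 0.0007 -0.      0.0868] n>= 2.0
```

```bash
python3 jog.py '[[0,0.004,0,0.0025,0,0.03,0],[0,0.004,0,0.0025,0,0.065,0],[0,0.004,0,0.0025,0,0.085,0],[0,0.004,0,0.0025,0,0.088,0],[0,0.004,0,0.0025,0,0.088,0],[0,0.004,0,0.0025,0,0.088,0.048],[0,0.004,0,0.0025,0,0.088,0.048],[0,0.004,0,0.0025,0,0.088,0.048],[0,0.004,0,0.0025,0,0.04,0.048],[0,0.004,0,0.0025,0,-0.01,0.048]]'
python3 - <<'E'
from h import *
im=bot.camera('top'); cv2.imwrite('pics/top4.png',im[:,:,::-1]);print([(c.round(1).tolist(),int(a)) for c,a in blobs(im)])
delta([.5205,-.2405,.15],np.pi/2+P0[2])
E
```

```text
clock: 22.2
eef_pos: [0.5111, 0.0222, 0.1291]
tool_rot: [0.723, 0.691, 0.002, -0.004]
ft_force: [1.2, 0.1, 0.9]
grip_width: 0.048
grasp_force: 0.0
[([379.8, 182.3], 493), ([417.2, 196.7], 47), ([418.0, 232.3], 236), ([447.1, 229.5], 67), ([380.1, 236.7], 56)]
row [ 0.0086 -0.0094 -0.0003] [-0.2625  0.0169  0.0031] n>= 5.0
```

```bash
python3 jog.py '[[0.008,-0.009,0,-0.05,0.003,-0.01,0.05],[0.008,-0.009,0,-0.11,0.006,-0.01,0.05],[0.008,-0.009,0,-0.17,0.01,-0.01,0.05],[0.008,-0.009,0,-0.23,0.0169,-0.01,0.05],[0.008,-0.009,0,-0.2625,0.0169,0,0.05],[0.008,-0.009,0,-0.2625,0.0169,0,0.05],[0.008,-0.009,0,-0.2625,0.0169,0,0.05]]'
python3 - <<'E'
from h import *
delta([.5205,-.2405,.042],np.pi/2+P0[2])
E
```

```text
clock: 23.12
eef_pos: [0.5167, -0.24, 0.1262]
tool_rot: [0.723, 0.691, -0.003, -0.004]
ft_force: [0.4, 0.5, -0.1]
grip_width: 0.0501
grasp_force: 0.0
row [-0.0101 -0.0005 -0.    ] [-0.0004  0.0049  0.1029] n>= 2.0
```

```bash
python3 jog.py '[[-0.01,0,0,-0.0004,0.005,0.03,0.05],[-0.01,0,0,-0.0004,0.005,0.07,0.05],[-0.01,0,0,-0.0004,0.005,0.1027,0.05],[-0.01,0,0,-0.0004,0.005,0.1027,0.05],[-0.01,0,0,-0.0004,0.005,0.1027,0],[-0.01,0,0,-0.0004,0.005,0.1027,0],[-0.01,0,0,-0.0004,0.005,0.1027,0],[-0.01,0,0,-0.0004,0.005,0.05,0],[-0.01,0,0,-0.0004,0.005,0.005,0],[-0.01,0,0,-0.0004,0.005,0.005,0]]'
python3 - <<'E'
from h import *
g=W(P0,[0.0005,-.1425+.093,.14]); delta(g[0],np.pi/2+P0[2])
E
```

```text
clock: 24.38
eef_pos: [0.5253, -0.2425, 0.1268]
tool_rot: [0.723, 0.691, 0.002, 0.005]
ft_force: [1.2, -0.5, -0.7]
grip_width: 0.0315
grasp_force: 59.7
row [0.0106 0.0043 0.0002] [ 0.3004 -0.0254  0.004 ] n>= 5.0
```

```bash
python3 jog.py '[[0.01,0.004,0,0.06,-0.004,0,0],[0.01,0.004,0,0.12,-0.01,0,0],[0.01,0.004,0,0.18,-0.016,0,0],[0.01,0.004,0,0.24,-0.022,0,0],[0.01,0.004,0,0.3,-0.0254,0,0],[0.01,0.004,0,0.3,-0.0254,0.004,0],[0.01,0.004,0,0.3,-0.0254,0.004,0]]'
python3 - <<'E'
from h import *
g=W(P0,[0.0005,-.1425+.093,.0505]); delta(g[0],np.pi/2+P0[2])
im=bot.camera('top'); print([(c.round(1).tolist(),int(a)) for c,a in blobs(im)])
E
```

```text
clock: 25.25
eef_pos: [0.5093, 0.0599, 0.1165]
tool_rot: [0.723, 0.691, -0.003, -0.005]
ft_force: [0.2, 0.3, -0.9]
grip_width: 0.0311
grasp_force: 59.7
row [-0.0112 -0.0029  0.0013] [-0.0013  0.0053  0.0846] n>= 2.0
[([379.8, 182.3], 493), ([417.5, 196.7], 50), ([417.9, 232.3], 235), ([447.2, 229.5], 67)]
```

```bash
python3 jog.py '[[-0.01,-0.003,0,-0.0013,0.0053,0.03,0],[-0.01,-0.003,0,-0.0013,0.0053,0.06,0],[-0.01,-0.003,0,-0.0013,0.0053,0.08,0],[-0.01,-0.003,0,-0.0013,0.0053,0.0845,0],[-0.01,-0.003,0,-0.0013,0.0053,0.0845,0],[-0.01,-0.003,0,-0.0013,0.0053,0.0845,0]]'
python3 - <<'E'
from h import *
g=W(P0,[0.0005,-.1425+.093,.0505]); delta(g[0],np.pi/2+P0[2]); print(bot.get_obs()['ft_force'])
E
```

```text
clock: 26.05
eef_pos: [0.5284, 0.062, 0.0457]
tool_rot: [0.723, 0.691, 0.015, 0.007]
ft_force: [-1.4, 10.4, 52.1]
grip_width: 0.0318
grasp_force: 108.9
row [ 0.0308 -0.013  -0.0003] [-0.0041 -0.0151  0.0134] n>= 1.0
[-1.42782795 10.41581123 52.11805064]
```

```bash
python3 jog.py '[[0,0,0,0,0,-0.04,0],[0,0,0,0,0,-0.08,0],[0,0,0,0,0,-0.08,0],[0,0,0,0,0,-0.08,0]]'
python3 - <<'E'
from h import *
g=W(P0,[0.0005,-.1425+.093,.0505]); delta(g[0],np.pi/2+P0[2]); print(bot.get_obs()['ft_force'])
w=bot.camera('wrist')[:,:,::-1]; cv2.imwrite('pics/w7.png',cv2.resize(w,(800,600),interpolation=cv2.INTER_CUBIC)); np.savez('w7.npz',**bot.calibration('wrist'))
t=bot.camera('top')[:,:,::-1]; cv2.imwrite('pics/top5.png',t)
s=bot.camera('scene')[:,:,::-1]; cv2.imwrite('pics/s5.png',s)
E
```

```text
clock: 26.55
eef_pos: [0.5142, 0.0573, 0.1123]
tool_rot: [0.724, 0.69, 0.0, -0.0]
ft_force: [-0.5, 0.0, -1.8]
grip_width: 0.0309
grasp_force: 103.1
row [ 0.     -0.0005 -0.0021] [ 0.0014 -0.0007  0.0805] n>= 2.0
[-0.5425436   0.04861689 -1.78181866]
```

View pics/w7.png

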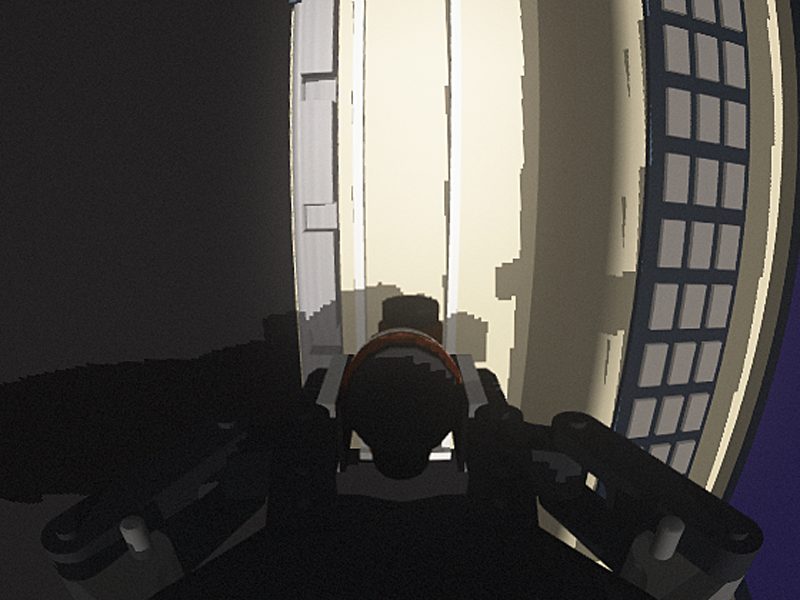

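A vial stands in the lane ahead of the held one, with its cap at about (410,310). I'll check the top view.

```bash
python3 - <<'E'
from h import *
k=1/1.42857
for z in (.03,.058):
  p=cast('wrist',[[410*k,310*k]],z,dict(np.load('w7.npz')))[0]; d=p[:2]-P0[:2]; a=P0[2]; print(d@[np.cos(a),np.sin(a)],d@[-np.sin(a),np.cos(a)]+.1425)
A=[cv2.resize(cv2.imread(f'pics/top{i}.png')[200:270,180:330],None,fx=5,fy=4.2,interpolation=cv2.INTER_CUBIC) for i in (4,5)]
cv2.imwrite('pics/c5.png',np.vstack(A))
E
```

```text
0.00557553824006431 0.09040161276168537
0.005101717701679401 0.09920519679657208
```

View pics/c5.png

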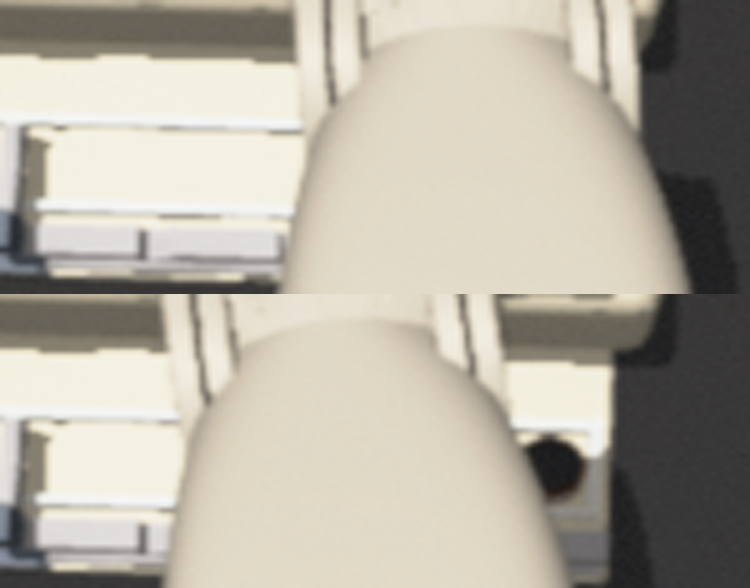

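```bash
python3 jog.py '[[0,0,0,0,0,-0.03,0],[0,0,0,-0.06,0,-0.03,0],[0,0,0,-0.12,-0.03,-0.03,0],[0,0,0,-0.18,-0.06,-0.03,0],[0,0,0,-0.24,-0.08,-0.03,0],[0,0,0,-0.26,-0.08,-0.03,0],[0,0,0,-0.26,-0.08,-0.03,0]]'
python3 - <<'E'
from h import *
im=bot.camera('top')[:,:,::-1]; cv2.imwrite('pics/top6.png',im)
w=bot.camera('wrist')[:,:,::-1]; cv2.imwrite('pics/w8.png',w)
a=cv2.resize(im[200:270,180:330],None,fx=5,fy=4.2,interpolation=cv2.INTER_CUBIC)
b=cv2.resize(w[180:380,190:400],None,fx=1.5,fy=1.5)
c=np.zeros((300,750,3),'u1'); c[:,:b.shape[1]]=np.clip(b*2.0,0,255); cv2.imwrite('pics/c6.png',np.vstack([a,c]))
E
```

```text
clock: 27.58
eef_pos: [0.4218, -0.1991, 0.1416]
tool_rot: [0.724, 0.689, 0.0, -0.001]
ft_force: [-0.2, 1.1, -0.6]
grip_width: 0.0314
grasp_force: 103.1
```

View pics/c6.png

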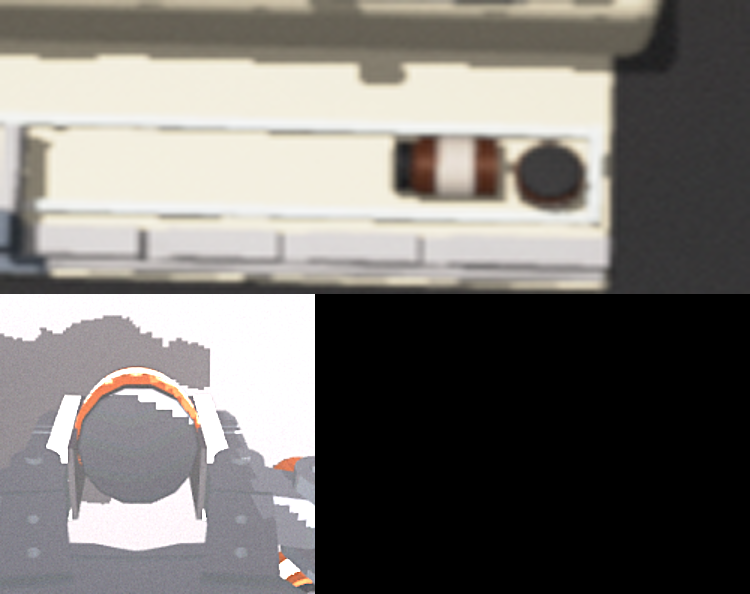

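The second vial lies on its side in the lane, cap toward +y, spanning about (393–503,165). My deltas were read while the arm was still settling, so it was gripped off-centre. I'll put the held vial in a later slot, then fetch and right the fallen one.

```bash
python3 - <<'E'
from h import *
o=bot.get_obs(); print(o['joint_vel'].round(3),o['eef_pos'])
def px(u,v): return [(u+.5)/5-.5+180,(v+.5)/4.2-.5+200]
a=P0[2]
for n,p,z in (('cap',px(394,166),.025),('base',px(503,166),.025),('v1',px(551,171),.058)):
  d=cast('top',[p],z)[0][:2]-P0[:2]; print(n,d@[np.cos(a),np.sin(a)],d@[-np.sin(a),np.cos(a)]+.1425)
g=W(P0,[0.0005,-.1425+.130,.14]); delta(g[0],np.pi/2+P0[2])
E
```

```text
[ 0.03  -0.006  0.001  0.001 -0.002 -0.002] [ 0.42231533 -0.19707432  0.14169294]
cap 0.0035788066180936894 0.09187363183567605
base 0.004853242981729065 0.040762546317004045
v1 -0.0019436070915989612 0.018759439781497342
row [-0.001  -0.0021 -0.0004] [0.2967 0.0794 0.0209] n>= 5.0
```

```bash
python3 jog.py '[[0,0,0,0.05,0.013,0,0],[0,0,0,0.11,0.03,0,0],[0,0,0,0.17,0.046,0,0],[0,0,0,0.23,0.062,0,0],[0,0,0,0.2967,0.0794,0.01,0],[0,0,0,0.2967,0.0794,0.02,0],[0,0,0,0.2967,0.0794,0.02,0],[0,0,0,0.2967,0.0794,0.02,0],[0,0,0,0.2967,0.0794,0.02,0]]'
python3 - <<'E'
from h import *
g=W(P0,[0.0005,-.1425+.130,.055]); delta(g[0],np.pi/2+P0[2]); print(bot.get_obs()['joint_vel'].round(3))
E
```

```text
clock: 28.8
eef_pos: [0.5156, 0.0942, 0.1234]
tool_rot: [0.724, 0.69, 0.001, 0.0]
ft_force: [1.1, 0.4, -1.3]
grip_width: 0.0316
grasp_force: 103.1
row [ 0.0013 -0.0007 -0.0018] [ 0.0015 -0.0006  0.0871] n>= 2.0
[-0.003 -0.001  0.003 -0.001  0.001 -0.001]
```

```bash
python3 jog.py '[[0,0,0,0.0015,-0.0006,0.04,0],[0,0,0,0.0015,-0.0006,0.07,0],[0,0,0,0.0015,-0.0006,0.085,0],[0,0,0,0.0015,-0.0006,0.087,0],[0,0,0,0.0015,-0.0006,0.087,0]]'; python3 jog.py '[[0,0,0,0,0,0.002,0],[0,0,0,0,0,0.004,0],[0,0,0,0,0,0.004,0]]'
```

```text
clock: 29.42
eef_pos: [0.5161, 0.0969, 0.037]
tool_rot: [0.723, 0.691, 0.001, 0.001]
ft_force: [-0.4, 0.2, -0.0]
grip_width: 0.0314
grasp_force: 103.1
clock: 29.8
eef_pos: [0.5152, 0.0971, 0.0321]
tool_rot: [0.723, 0.691, 0.001, 0.0]
ft_force: [0.5, 0.7, -1.6]
grip_width: 0.0318
grasp_force: 103.1
```

```bash
python3 jog.py '[[0,0,0,0,0,0.002,0],[0,0,0,0,0,0.002,0]]'; python3 jog.py '[[0,0,0,0,0,0.002,0],[0,0,0,0,0,0.002,0]]';python3 jog.py '[[0,0,0,0,0,0.002,0],[0,0,0,0,0,0.002,0]]'
```

```text
clock: 30.05
eef_pos: [0.515, 0.097, 0.0297]
tool_rot: [0.723, 0.691, 0.0, -0.0]
ft_force: [-0.5, 0.6, -1.0]
grip_width: 0.0312
grasp_force: 103.1
clock: 30.3
eef_pos: [0.515, 0.097, 0.0277]
tool_rot: [0.723, 0.691, 0.0, -0.0]
ft_force: [0.3, -0.4, -1.3]
grip_width: 0.0317
grasp_force: 103.1
clock: 30.55
eef_pos: [0.515, 0.097, 0.0257]
tool_rot: [0.723, 0.691, 0.0, -0.0]
ft_force: [-0.1, 0.4, -0.4]
grip_width: 0.0311
grasp_force: 103.1
```

```bash
python3 jog.py '[[0,0,0,0,0,0.0038,0],[0,0,0,0,0,0.0038,0],[0,0,0,0,0,0.0038,0]]';python3 jog.py '[[0,0,0,0,0,0,0.036],[0,0,0,0,0,0,0.042],[0,0,0,0,0,0,0.042],[0,0,0,0,0,-0.04,0.042],[0,0,0,0,0,-0.09,0.042],[0,0,0,-0.02,0,-0.11,0.042],[0,0,0,-0.02,0,-0.11,0.042],[0,0,0,-0.02,0,-0.11,0.042]]'; python3 - <<'E'
from h import *
w=bot.camera('wrist')[:,:,::-1]; cv2.imwrite('pics/w9.png',cv2.resize(w,(800,600),interpolation=cv2.INTER_CUBIC)); np.savez('w9.npz',**bot.calibration('wrist'))
E
```

```text
clock: 30.92
eef_pos: [0.5151, 0.097, 0.022]
tool_rot: [0.723, 0.691, 0.0, -0.0]
ft_force: [-0.3, 0.5, -1.4]
grip_width: 0.0314
grasp_force: 103.2
clock: 31.92
eef_pos: [0.5136, 0.0771, 0.1313]
tool_rot: [0.723, 0.691, 0.0, -0.0]
ft_force: [-0.1, 0.1, 0.0]
grip_width: 0.0423
grasp_force: 0.0
```

View pics/w9.png

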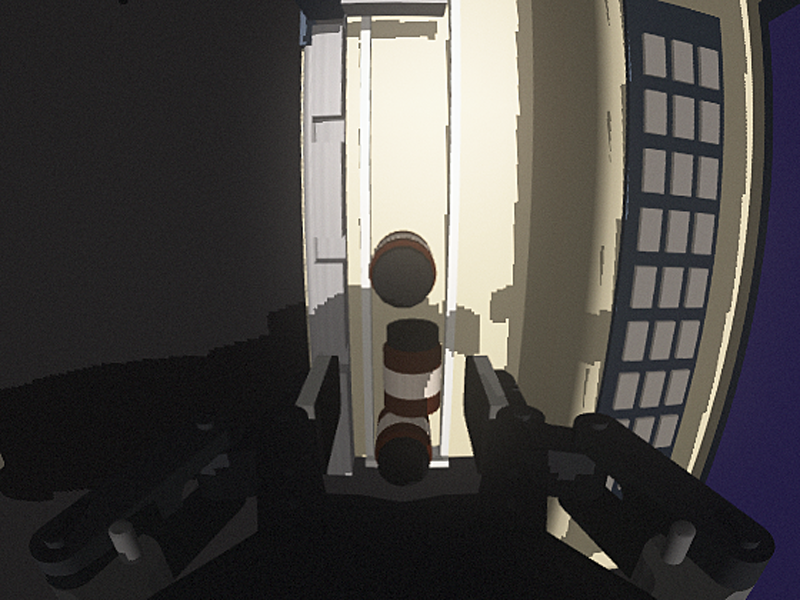

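The earlier vial now stands upright at (403,270), the fallen one lies at (413,365), and vial1 stands at (404,450). I've gone past the picture allowance, so from here I'll work from numbers only. Next I'll grip the lying vial.

```bash
python3 - <<'E'
from h import *
print(bot.get_obs()['joint_vel'].round(3),bot.get_obs()['joint_pos'].round(3))
k=1/1.42857;a=P0[2];c=dict(np.load('w9.npz'))
for n,p,z in (('up',(403,270),.058),('lycap',(413,320),.03),('lyneck',(413,345),.04),('lybase',(411,413),.035),('v1',(404,455),.058)):
  d=cast('wrist',[np.array(p)*k],z,c)[0][:2]-P0[:2]; print(n,(d@[np.cos(a),np.sin(a)]).round(4),(d@[-np.sin(a),np.cos(a)]+.1425).round(4))
g=W(P0,[0.003,-.1425+.073,.022]); delta(g[0],np.pi/2+P0[2],pinch=False)
E
```

```text
[ 0.004  0.009 -0.003  0.002  0.    -0.003] [ 1.490e-01  3.440e-01 -1.230e-01  1.105e+00  1.000e-03  1.764e+00]
up 0.0007 0.1327
lycap 0.0064 0.0982
lyneck 0.0063 0.0873
lybase 0.0057 0.0419
v1 0.0015 0.0277
row [-0.0016 -0.0006  0.0006] [-0.0385  0.0038  0.1088] n>= 2.0
```

```bash
python3 jog.py '[[0,0,0,-0.0385,0.0038,0.03,0.042],[0,0,0,-0.0385,0.0038,0.07,0.042],[0,0,0,-0.0385,0.0038,0.095,0.042],[0,0,0,-0.0385,0.0038,0.107,0.042],[0,0,0,-0.0385,0.0038,0.109,0.042],[0,0,0,-0.0385,0.0038,0.112,0.042],[0,0,0,-0.0385,0.0038,0.112,0.042]]'; python3 jog.py '[[0,0,0,0,0,0,0],[0,0,0,0,0,0,0],[0,0,0,0,0,0,0]]'
```

```text
clock: 32.85
eef_pos: [0.517, 0.0386, 0.0208]
tool_rot: [0.723, 0.691, 0.001, 0.001]
ft_force: [0.1, -0.5, -0.2]
grip_width: 0.0421
grasp_force: 0.0
clock: 33.22
eef_pos: [0.5172, 0.0386, 0.0212]
tool_rot: [0.723, 0.691, 0.002, 0.001]
ft_force: [-1.0, 1.1, 6.2]
grip_width: 0.0316
grasp_force: 59.5
```

```bash
python3 jog.py '[[0,0,0,0,0,-0.02,0],[0,0,0,0,0,-0.06,0],[0,0,0,0,0,-0.12,0],[0,0,0.18,0,0,-0.18,0],[0,0,0.36,-0.04,0,-0.18,0],[0,0,0.54,-0.08,0,-0.18,0],[0,0,0.72,-0.12,0,-0.18,0],[0,0,0.9,-0.16,0,-0.18,0],[0,0,1.08,-0.17,0,-0.18,0],[0,0,1.26,-0.17,0,-0.18,0]]'; python3 jog.py '[[0,0,0.18,0,0,0,0],[0,0,0.36,0,0,0,0],[0,0,0.41,0,0,0,0],[0,0,0.41,0,0,0,0],[0,0,0.41,0,0,0,0]]'; python3 - <<'E'
from h import *
o=bot.get_obs();print(o['joint_vel'].round(3),o['joint_pos'].round(3),o['ft_force'])
cv2.imwrite('pics/wa.png',bot.camera('wrist')[:,:,::-1]); 
yaw=-.145; p=pitch=1.15
R0=Ro.from_quat(o['tool_rot']); Rt=Ro.from_euler('z',yaw)*Ro.from_euler('x',np.pi)*Ro.from_euler('y',p)
print(Rt.apply([0,0,1]),Rt.apply([1,0,0]))
delta([.50,-.125,.15],yaw,pinch=False,pitch=p)
im=cv2.imread('pics/top6.png')[:,:,::-1]; t=bot.camera('top'); cv2.imwrite('pics/top7.png',t[:,:,::-1]); print([(c.round(1).tolist(),int(a)) for c,a in blobs(t)])
E
```

```text
clock: 34.48
eef_pos: [0.508, -0.1328, 0.1996]
tool_rot: [0.992, 0.128, 0.0, -0.0]
ft_force: [0.9, 0.2, -0.5]
grip_width: 0.0312
grasp_force: 59.8
clock: 35.1
eef_pos: [0.5084, -0.1315, 0.1998]
tool_rot: [0.997, -0.072, 0.0, -0.0]
ft_force: [0.6, -0.1, -1.0]
grip_width: 0.0312
grasp_force: 59.8
[ 0.     0.002  0.003  0.001 -0.     0.003] [-2.540e-01  3.050e-01  9.000e-03  1.275e+00  1.000e-03  3.031e+00] [ 0.58819425 -0.07145708 -0.9897441 ]
[ 0.90318531 -0.13188748 -0.40848744] [ 0.40420074 -0.05902334  0.91276394]
row [-1.5000e-03  1.1495e+00  7.0000e-04] [-0.0093 -0.0052  0.0499] n>= 7.0
[([388.3, 232.8], 9945), ([447.2, 229.6], 60)]
```

```bash
python3 jog.py '[[0,0.16,0,0,0,0,0],[0,0.32,0,0,0,0,0],[0,0.48,0,0,0,0,0],[0,0.64,0,0,0,0,0],[0,0.8,0,0,0,0,0],[0,0.96,0,0,0,0,0],[0,1.12,0,0,0,0,0],[0,1.22,0,0,0,0,0],[0,1.22,0,0,0,0,0],[0,1.22,0,0,0,0,0]]'; python3 - <<'E'
from h import *
o=bot.get_obs();R=Ro.from_quat(o['tool_rot']);print(o['joint_pos'].round(3),R.apply([0,0,1]),R.apply([1,0,0]))
E
```

```text
clock: 36.45
eef_pos: [0.5421, -0.1469, 0.2255]
tool_rot: [0.832, -0.058, 0.551, 0.035]
ft_force: [-0.3, 1.1, -1.1]
grip_width: 0.0315
grasp_force: 59.6
[-0.393  0.035 -1.088 -0.71   0.24   3.044] [ 0.91286909 -0.12172014 -0.38968479] [ 0.38544936 -0.05757472  0.92093102]
```

```bash
python3 - <<'E'
from h import *
delta([.585,-.14,.12],-.145,pinch=False,pitch=1.2); delta([.585,-.14,.05],-.145,pinch=False,pitch=1.2)
E
```

```text
row [-0.0114  0.0295 -0.0014] [-0.081  -0.012   0.0794] n>= 2.0
row [-0.0114  0.0295 -0.0014] [-0.1455 -0.0116  0.1067] n>= 3.0
```

```bash
python3 jog.py '[[0,0.03,0,-0.02,-0.003,0.03,0],[0,0.03,0,-0.04,-0.006,0.06,0],[-0.01,0.03,0,-0.06,-0.012,0.0794,0],[-0.01,0.03,0,-0.081,-0.012,0.0794,0],[-0.01,0.03,0,-0.081,-0.012,0.0794,0],[-0.01,0.03,0,-0.081,-0.012,0.0794,0],[-0.01,0.03,0,-0.081,-0.012,0.0794,0]]'; python3 - <<'E'
from h import *
o=bot.get_obs();R=Ro.from_quat(o['tool_rot']);print(o['joint_pos'].round(3),R.apply([0,0,1]),R.apply([1,0,0]))
delta([.585,-.14,.05],-.145,pinch=False,pitch=1.2)
E
```

```text
clock: 37.33
eef_pos: [0.5979, -0.1445, 0.1255]
tool_rot: [0.822, -0.059, 0.564, 0.04]
ft_force: [0.7, -0.3, 0.2]
grip_width: 0.0317
grasp_force: 59.7
[-0.317  0.544 -1.087 -1.258  0.163  3.079] [ 0.92360535 -0.13229503 -0.35979326] [ 0.35601295 -0.05202769  0.93303156]
row [-0.0025 -0.0027 -0.    ] [-0.0753 -0.0025  0.0146] n>= 2.0
```

```bash
python3 jog.py '[[0,0,0,-0.025,0,0.009,0],[0,0,0,-0.05,0,0.019,0],[0,0,0,-0.07,0,0.027,0],[0,0,0,-0.07,0,0.027,0],[0,0,0,-0.07,0,0.027,0]]'; python3 - <<'E'
from h import *
o=bot.get_obs();R=Ro.from_quat(o['tool_rot']);print(o['joint_pos'].round(3),R.apply([0,0,1]),R.apply([1,0,0]))
E
```

```text
clock: 37.95
eef_pos: [0.598, -0.1445, 0.0501]
tool_rot: [0.823, -0.059, 0.564, 0.04]
ft_force: [-0.4, 0.6, -0.7]
grip_width: 0.0316
grasp_force: 59.7
[-0.317  0.853 -1.081 -1.561  0.163  3.079] [ 0.92343852 -0.13227721 -0.36022775] [ 0.3564204  -0.05224694  0.93286374]
```

```bash
python3 jog.py '[[0,0,0,-0.0093,0,0.0036,0],[0,0,0,-0.0093,0,0.0036,0]]';python3 jog.py '[[0,0,0,-0.0037,0,0.0014,0],[0,0,0,-0.0037,0,0.0014,0]]';python3 jog.py '[[0,0,0,-0.0037,0,0.0014,0],[0,0,0,-0.0037,0,0.0014,0]]'
```

```text
clock: 38.2
eef_pos: [0.5981, -0.1444, 0.0404]
tool_rot: [0.822, -0.059, 0.564, 0.04]
ft_force: [-0.4, 0.0, -0.9]
grip_width: 0.0314
grasp_force: 59.7
clock: 38.45
eef_pos: [0.5978, -0.1443, 0.0355]
tool_rot: [0.823, -0.059, 0.564, 0.04]
ft_force: [0.6, 0.0, 0.0]
grip_width: 0.0317
grasp_force: 59.7
clock: 38.7
eef_pos: [0.5983, -0.1445, 0.0323]
tool_rot: [0.822, -0.059, 0.565, 0.04]
ft_force: [0.0, 0.1, 4.7]
grip_width: 0.0318
grasp_force: 59.9
```

```bash
python3 jog.py '[[0,0,0,0,0,0,0.036],[0,0,0,0,0,0,0.045],[0,0,0,0,0,0,0.06],[0,0,0,0,0,0,0.06],[0,0,0,0,0,-0.03,0.06],[0,0,0,0,0,-0.07,0.06],[0,0,0,0.04,0,-0.11,0.06],[0,0,0,0.1,0,-0.11,0.06],[0,0,0,0.1,0,-0.11,0.06],[0,0,0,0.1,0,-0.11,0.06]]'; python3 - <<'E'
from h import *
t=bot.camera('top'); cv2.imwrite('pics/top8.png',t[:,:,::-1]); s=bot.camera('scene'); cv2.imwrite('pics/s8.png',s[:,:,::-1]); w=bot.camera('wrist'); cv2.imwrite('pics/wb.png',w[:,:,::-1]); np.savez('wb.npz',**bot.calibration('wrist'))
print(proj('top',[[.598,-.1445,.05],[.598,-.1445,0]]),proj('scene',[[.598,-.1445,.05]]),proj('wrist',[[.598,-.1445,.05],[.598,-.1445,0]]))
# blobs near predicted in top and scene
def nb(im,lo,hi):
  return [(c.round(1).tolist(),int(a)) for c,a in blobs(im,lo,hi)]
c=proj('top',[[.598,-.1445,.02]])[0].astype(int); print(nb(t,tuple(c-25),tuple(c+25)))
c=proj('scene',[[.598,-.1445,.02]])[0].astype(int); print(nb(s,tuple(c-25),tuple(c+25)))
delta([.52,-.14,.2],-.145,pinch=False)
E
```

```text
clock: 39.95
eef_pos: [0.568, -0.1503, 0.1902]
tool_rot: [0.829, -0.056, 0.555, 0.037]
ft_force: [0.3, -1.0, 0.5]
grip_width: 0.0596
grasp_force: 0.0
[[344.21343734 201.23679244]
 [341.74377627 205.52938385]] [[328.23460936 261.82647919]] [[270.61870994 339.46161936]
 [272.14614305 362.50413624]]
[([339.8, 208.7], 83)]
[([304.3, 241.2], 45), ([312.3, 248.8], 66), ([326.5, 273.6], 131)]
row [-0.01   -1.1666  0.0062] [-0.002  -0.0037 -0.0519] n>= 7.0
```

```bash
python3 - <<'E'
from h import *
t=cv2.imread('pics/top8.png')
s=t[192:220,326:358]
for r in s: print(' '.join('%3d'%x for x in r[:,2]))
E
```

```text
57  58  54  56  56  58  57  56  55  56  55  55  58  54  55  57  55  56  57  58  55  55  56  56  55  56  55  57  57  56  53  56
 56  56  58  56  56  56  57  56  57  57  56  55  55  56  55  58  57  55  58  58  55  57  55  54  57  54  54  57  57  54  56  57
 56  58  57  56  55  55  55  53  58  55  57  58  55  57  56  53  53  58  55  57  55  58  57  55  56  55  56  56  56  53  55  56
 55  54  55  54  56  56  56  54  58  55  55  55  55  55  54  56  56  56  58  55  57  56  56  56  53  56  57  55  52  54  55  53
 56  56  57  54  55  55  57  56  55  55  55  56  57  54  55  55  59  54  56  56  56  55  55  56  56  55  54  55  56  54  55  54
 56  54  57  55  55  55  58  55  55  56  53  54  53  55  55  57  57  55  57  56  57  55  54  57  55  58  55  53  55  56  56  55
 54  57  57  56  55  56  54  56  55  54  54  56  58  56  54  57  55  54  55  55  55  56  54  57  56  55  54  53  56  53  54  55
 56  57  54  56  56  58  57  55  56  57  55  56  60  65  69  64  56  57  54  55  58  55  56  54  55  56  53  53  56  57  56  57
 56  57  54  55  55  56  55  55  57  54  56  58  86 119 133 111  62  54  54  
[... 1782 characters left out ...]
  49  47  46  47  51  56  56  45  47  53  55  55  54  52  55
 55  56  56  56  54  56  56  54  51  55  56  59  84 105  95  67  56  50  46  45  50  56  56  46  40  50  56  55  55  52  55  56
 57  55  55  54  57  55  56  55  56  56  55  55  58  64  63  62  68  58  61  67  69  63  52  38  46  54  55  56  56  53  55  55
 55  53  51  53  54  54  55  56  52  51  54  53  52  54  63  86  92  78  80  81  69  53  43  42  48  52  55  55  54  57  54  55
 53  51  51  53  55  54  55  53  49  46  55  54  53  54  63  86  93  80  76  69  54  40  37  46  53  54  54  58  55  54  57  57
 53  54  53  52  56  53  55  53  49  48  52  53  53  56  56  62  65  60  51  43  39  43  44  49  56  53  54  55  56  54  54  55
```

```bash
python3 jog.py '[[0,0,0,0.03,0,-0.05,0.05],[0,-0.16,0,0.05,0,-0.08,0.05],[0,-0.32,0,0.05,0,-0.1,0.05],[0,-0.48,0,0.05,0,-0.1,0.05],[0,-0.64,0,0.05,0,-0.1,0.05],[0,-0.8,0,0.05,0,-0.1,0.05],[0,-0.96,0,0.05,0,-0.1,0.05],[0,-1.1666,0,0.05,0,-0.1,0.05],[0,-1.1666,0,0.05,0,-0.1,0.05],[0,-1.1666,0,0.05,0,-0.1,0.05]]'; python3 jog.py '[[0,0,-0.18,-0.04,-0.04,0,0.05],[0,0,-0.36,-0.08,-0.08,0,0.05],[0,0,-0.54,-0.12,-0.12,0,0.05],[0,0,-0.72,-0.12,-0.12,0,0.05],[0,0,-0.9,-0.12,-0.12,0,0.05],[0,0,-1.08,-0.12,-0.12,0,0.05],[0,0,-1.26,-0.12,-0.12,0,0.05],[0,0,-1.44,-0.12,-0.12,0,0.05],[0,0,-1.6,-0.12,-0.12,0,0.05],[0,0,-1.6,-0.12,-0.12,0,0.05]]';python3 - <<'E'
from h import *
t=bot.camera('top'); cv2.imwrite('pics/top9.png',t[:,:,::-1]); s=bot.camera('scene'); cv2.imwrite('pics/s9.png',s[:,:,::-1])
print([(c.round(1).tolist(),int(a)) for c,a in blobs(t,(315,170),(480,300))])
for r in t[192:220,326:358]: print(' '.join('%3d'%x for x in r[:,0]))
o=bot.get_obs(); print(o['eef_pos'],o['joint_vel'].round(2))
E
```

```text
clock: 41.35
eef_pos: [0.4987, -0.1409, 0.2585]
tool_rot: [0.998, -0.067, -0.007, -0.004]
ft_force: [-0.8, 0.5, -0.0]
grip_width: 0.0505
grasp_force: 0.0
clock: 42.6
eef_pos: [0.3925, -0.0057, 0.2657]
tool_rot: [0.744, 0.668, 0.001, -0.002]
ft_force: [-0.7, 0.2, 0.4]
grip_width: 0.0498
grasp_force: 0.0
[([379.9, 182.3], 490), ([403.4, 201.2], 48), ([338.5, 214.6], 39), ([417.7, 232.3], 229), ([447.0, 229.4], 56), ([327.7, 264.3], 1888)]
 56  55  55  56  55  56  55  57  54  56  56  56  55  58  54  55  55  55  55  55  57  55  57  56  57  56  57  53  55  57  56  54
 55  56  55  55  54  58  56  54  57  54  56  56  52  55  57  56  55  57  56  55  56  55  54  56  56  56  53  53  56  54  53  55
 54  55  57  55  54  56  57  56  55  57  56  55  53  55  54  56  53  56  56  54  55  59  55  55  58  54  55  54  54  53  56  54
 55  54  56  55  55  52  54  54  56  58  57  57  56  55  56  57  56  56  55  56  57  58  54  55  54  56  57  55  55  55  55  55
 55  56  55  55  56  56  57  54  55  56  56  54  56  56  55  57  58  55  55  58  53  56  55  54  56  53  55  54  54  53  55  54
 55  57  57  54  56
[... 2300 characters left out ...]
  56  56  55  53  54  57  81 103  97  73  66  58  56  47  42  47  47  57  56  44  41  51  53  53  54  55  54  55
 56  56  56  56  55  58  55  55  54  53  66  91 100  92  85  72  68  59  60  67  70  60  53  40  43  53  57  53  56  54  52  57
 55  56  54  55  55  54  55  54  57  54  54  64  82  96  98  95  93  76  79  83  69  53  44  41  51  54  55  54  54  54  54  52
 56  57  56  56  56  54  52  56  55  54  53  52  57  72  82  93  94  80  78  68  54  40  40  46  52  54  53  54  53  54  54  56
 57  57  55  55  54  56  56  55  53  53  56  50  52  50  50  58  62  57  52  43  39  39  46  48  55  56  53  54  54  54  55  54
[ 0.39280604 -0.00569819  0.26635177] [ 0.    0.    0.02  0.01 -0.   -0.01]
```

```bash
python3 - <<'E'
from h import *
print(cast('top',[[344,208],[411.0,195.8],[424.6,191.0]],.05).round(4))
t=cv2.imread('pics/top9.png')[:,:,::-1]
for r in t[183:210,395:425]: print(' '.join('%3d'%x for x in r[:,0]))
# standing reference: blob bottom-left crescent -> use v2 old: cap (387,233.6), blob (380.1,236.7)
# lane vials: darkness mask in lane
hsv=t[200:260,180:320].astype(int); m=(hsv.sum(2)<200).astype('u1'); n,l,st,c=cv2.connectedComponentsWithStats(m)
a=P0[2]
for i in range(1,n):
  if st[i,4]>40:
    p=c[i]+[180,200]; d=cast('top',[p],.055)[0][:2]-P0[:2]; print(p.round(1),st[i],(d@[np.cos(a),np.sin(a)]).round(4),(d@[-np.sin(a),np.cos(a)]+.1425).round(4))
E
```

```text
[[ 0.582  -0.1433  0.05  ]
 [ 0.6078 -0.3009  0.05  ]
 [ 0.6186 -0.3335  0.05  ]]
 55  55  54  54  54  55  55  54  56  55  55  55  57  55  55  55  55  54  55  55  54  53  55  53  54  56  54  53  53  55
 55  54  54  57  55  57  56  53  54  55  55  53  55  55  55  53  54  56  55  54  57  56  54  55  54  52  55  53  55  54
 53  56  56  54  55  54  54  55  54  55  54  55  53  54  51  54  54  56  55  54  53  53  54  55  53  55  55  56  56  54
 55  55  51  56  55  56  55  56  55  55  54  54  55  53  55  55  53  55  54  54  55  55  54  53  55  55  54  54  54  55
 56  54  56  55  55  54  54  52  54  55  54  57  54  54  53  55  55  55  56  55  55  55  54  54  53  54  57  54  56  55
 54  55  54  55  52  54  54  52  56  55  54  55  55  54  53  56  55  54  56  54  53  53  54  56  54  56  54  54  54  56
 54  53  54  53  56  55  54  56  55  55  55  55  55  56  52  51  52  49  52  52  54  55  52  54  53  55  55  55  57  55
 54  55  55  53  57  55  52  55  55  54  58  59  60  54  52  47  49  49  48  49  51  55  56  56  55  54  55  54  55  54
 55  53  55  52  55  56  54  55  56  61  68  63  57  54  4
[... 1623 characters left out ...]
52  57  54  55  56  57  52  53  68  80  88  92  96  92  81  71  66  52  44  42  49  53  54  55  56  56  56  57  54  56
 55  54  56  55  55  55  55  51  49  51  62  75  78  78  73  62  46  39  42  50  55  54  57  55  57  56  56  55  55  54
 56  54  55  54  55  54  55  53  49  46  43  46  46  44  42  41  37  44  48  53  55  56  54  55  53  52  56  57  55  56
 55  54  54  55  53  53  54  55  53  53  48  47  40  37  37  35  40  49  52  55  56  51  54  55  52  54  54  52  54  53
 54  54  57  56  55  55  55  54  54  56  54  53  50  47  46  46  48  55  53  53  55  56  55  53  54  56  53  53  56  55
[312.2 216.6] [123   0  17  30 406] 0.0549 -0.0318
[243.  240.6] [ 57  35  13  13 126] -0.0049 0.1258
```

The fallen vial now stands upright at (0.582,-0.143). The far vial has been knocked to about (0.608,-0.301). I'll pick the righted one next.

```bash
python3 - <<'E'
from h import *
delta([.582,-.1435,.15],np.pi/2+P0[2])
E
```

```text
row [-0.0006 -0.0049 -0.0627] [-0.1172  0.2031  0.1343] n>= 5.0
```

```bash
python3 jog.py '[[0,0,-0.06,-0.04,0.03,0,0.05],[0,0,-0.0627,-0.08,0.07,0,0.05],[0,0,-0.0627,-0.1172,0.12,0.02,0.05],[0,-0.005,-0.0627,-0.1172,0.17,0.07,0.05],[0,-0.005,-0.0627,-0.1172,0.2031,0.1343,0.05],[0,-0.005,-0.0627,-0.1172,0.2031,0.1343,0.05],[0,-0.005,-0.0627,-0.1172,0.2031,0.1343,0.05],[0,-0.005,-0.0627,-0.1172,0.2031,0.1343,0.05]]'; python3 - <<'E'
from h import *
o=bot.get_obs(); print(o['joint_vel'].round(3),o['eef_pos'])
w=bot.camera('wrist'); cv2.imwrite('pics/wc.png',w[:,:,::-1]); c=bot.calibration('wrist'); np.savez('wc.npz',**c)
p=proj('wrist',[[.582,-.1435,.05]],c)[0]; print(p)
q=p.astype(int)
for r in w[q[1]-48:q[1]+40:3,q[0]-48:q[0]+48:3]: print(' '.join('%3d'%x for x in r[:,0]))
delta([.582,-.1435,.042],np.pi/2+P0[2])
E
```

```text
clock: 43.7
eef_pos: [0.5836, -0.143, 0.1349]
tool_rot: [0.722, 0.692, 0.001, 0.001]
ft_force: [-0.2, -0.5, 0.8]
grip_width: 0.0499
grasp_force: 0.0
[-0.001 -0.02   0.007 -0.002 -0.    -0.002] [ 0.58361129 -0.14297048  0.13491615]
[276.99614419 214.17356808]
 40  36  39  39  41  37  37  45  41  41  39  40  42  40  36  43  43  41  44  39  41  37  42  46  41  40  41  40  43  46  39  44
 45  40  39  40  41  35  42  38  44  39  40  43  40  41  41  38  38  39  38  41  38  40  41  39  35  40  34  40  38  39  41  42
 42  37  37  36  41  38  36  43  41  37  40  39  41  41  35  42  39  39  39  43  37  43  42  39  45  42  42  40  45  45  44  40
 42  41  40  38  42  37  36  37  39  44  38  36  42  37  46  40  43  40  40  41  38  42  43  38  41  45  40  45  36  42  40  41
 41  38  43  43  41  37  43  39  39  38  39  42  38  36  36  39  38  39  41  39  39  43  34  41  41  41  42  43  39  38  41  41
 34  40  44  40  40  39  40  36  42  40  38  39  42  41  33  30  90  98  89  29  39  36  40  38  37  42  43  39  35  43  35  40
 38  37  41  36  42  42  41  39  38  41  38  38  40  44 110 108 119 147 1
[... 2359 characters left out ...]
 19  23  23  24  23  23  19  19  16  18  18  23  20  16  20  18  20  20  22  17  24  23  22  26  36  39  41  38  38  16  25  20
 20  16  22  21  18  20  17  20  18  15  21  17  15  22  19  17  19  21  24  25  18  26  33  39  35  37  38  40  35  39  13  23
 18  18  20  20  13  20  23  18  18  24  22  17  24  20  17  29  20  24  18  14  19  16  31  36  42  42  34  40  35  35  39  41
 20  19  21  20  19  28  17  19  21  23  17  17  24  26  17  24  15  21  18  21  17  23  40  41  40  38  43  37  40  40  40  36
 20  17  22  23  12  26  20  16  21  23  20  11  19  20  22  20  20  19  19  23  20  18  36  39  38  41  38  38  39  42  37  38
row [0.0042 0.0011 0.0025] [-0.0004 -0.0023  0.1121] n>= 2.0
```

```bash
python3 jog.py '[[0,0,0,0,-0.002,0.04,0.05],[0.004,0,0,0,-0.002,0.08,0.05],[0.004,0,0,0,-0.002,0.1118,0.05],[0.004,0,0,0,-0.002,0.1118,0.05],[0.004,0,0,0,-0.002,0.1118,0.05],[0.004,0,0,0,-0.002,0.1118,0],[0.004,0,0,0,-0.002,0.1118,0],[0.004,0,0,0,-0.002,0.1118,0]]'; python3 jog.py '[[0,0,0,0,0,-0.04,0],[0,0,0,0,0,-0.09,0],[0,0,0,0,0,-0.09,0],[0,0,0,0,0,-0.09,0]]'; python3 - <<'E'
from h import *
g=W(P0,[0.0005,-.1425+.056,.135]); delta(g[0],np.pi/2+P0[2])
o=bot.get_obs(); print(o['joint_vel'].round(3))
E
```

```text
clock: 44.75
eef_pos: [0.5832, -0.1434, 0.0238]
tool_rot: [0.722, 0.692, -0.0, 0.001]
ft_force: [-1.4, 0.5, 6.7]
grip_width: 0.0317
grasp_force: 59.1
clock: 45.25
eef_pos: [0.5817, -0.1428, 0.1115]
tool_rot: [0.722, 0.692, -0.001, -0.001]
ft_force: [-0.3, 0.4, -1.6]
grip_width: 0.0318
grasp_force: 59.6
row [-0.0027  0.0006  0.0028] [ 0.1615 -0.0767 -0.0047] n>= 3.0
[ 0.     0.028 -0.033 -0.002  0.     0.001]
```

```bash
python3 jog.py '[[0,0,0,0.01,-0.05,-0.005,0],[0,0,0,0.05,-0.0767,-0.005,0],[0,0,0,0.1,-0.0767,-0.005,0],[0,0,0,0.14,-0.0767,-0.005,0],[0,0,0,0.1615,-0.0767,-0.005,0],[0,0,0,0.1615,-0.0767,-0.005,0],[0,0,0,0.1615,-0.0767,-0.005,0],[0,0,0,0.1615,-0.0767,-0.005,0]]'; python3 - <<'E'
from h import *
o=bot.get_obs(); print(o['joint_vel'].round(3))
g=W(P0,[0.0005,-.1425+.056,.0505]); delta(g[0],np.pi/2+P0[2])
t=bot.camera('top'); print([(c.round(1).tolist(),int(a)) for c,a in blobs(t,(350,170),(480,300))])
E
```

```text
clock: 46.25
eef_pos: [0.5115, 0.0209, 0.1156]
tool_rot: [0.722, 0.691, -0.002, -0.002]
ft_force: [0.1, 0.7, -0.6]
grip_width: 0.0315
grasp_force: 59.8
[-0.003 -0.003  0.003 -0.     0.001  0.002]
row [-0.0049  0.0006  0.0014] [0.001  0.0008 0.0838] n>= 2.0
[([379.9, 182.3], 493), ([404.0, 201.1], 59), ([417.9, 232.3], 233), ([447.2, 229.5], 63)]
```

Descend in two stages, watching the force.

```bash
python3 jog.py '[[0,0,0,0.001,0.0008,0.03,0],[-0.005,0,0,0.001,0.0008,0.05,0],[-0.005,0,0,0.001,0.0008,0.05,0]]'; python3 jog.py '[[0,0,0,0,0,0.012,0],[0,0,0,0,0,0.024,0],[0,0,0,0,0,0.032,0],[0,0,0,0,0,0.032,0]]';python3 jog.py '[[0,0,0,0,0,0.002,0],[0,0,0,0,0,0.002,0]]'
```

```text
clock: 46.68
eef_pos: [0.5107, 0.022, 0.0645]
tool_rot: [0.722, 0.691, -0.001, -0.001]
ft_force: [0.6, -0.6, 0.0]
grip_width: 0.0315
grasp_force: 59.8
clock: 47.18
eef_pos: [0.5118, 0.0228, 0.0332]
tool_rot: [0.722, 0.692, -0.0, -0.0]
ft_force: [0.4, 0.7, -0.7]
grip_width: 0.0312
grasp_force: 59.8
clock: 47.42
eef_pos: [0.5127, 0.0228, 0.0322]
tool_rot: [0.722, 0.692, 0.0, 0.001]
ft_force: [0.2, -0.8, -0.1]
grip_width: 0.031
grasp_force: 59.8
```

```bash
python3 jog.py '[[0,0,0,0,0,0,0.036],[0,0,0,0,0,0,0.046],[0,0,0,0,0,0,0.046],[0,0,0,0,0,-0.04,0.046],[0,0,0,0,0,-0.1,0.046],[0,0,0,-0.05,0,-0.11,0.046],[0,0,0,-0.11,0,-0.11,0.046],[0,0,0,-0.17,0,-0.11,0.046],[0,0,0,-0.23,0,-0.11,0.046],[0,0,0,-0.23,0,-0.11,0.046]]'; cat >> h.py <<'E'
def lane(t):
    """dark caps in the lane, top image -> (x, y from closed end), blob box"""
    s=t[225:255,230:318].astype(int); m=(s.sum(2)<240).astype('u1'); n,l,st,c=cv2.connectedComponentsWithStats(m)
    a=P0[2]
    for i in range(1,n):
        if st[i,4]>40:
            p=c[i]+[230,225]; d=cast('top',[p],.05)[0][:2]-P0[:2]; print(p.round(1),st[i],'lane x,y',(d@[np.cos(a),np.sin(a)]).round(4),(d@[-np.sin(a),np.cos(a)]+.1425).round(4))
E
python3 jog.py '[[0,0,0,-0.04,0,0,0.05],[0,0,0,-0.04,0,0,0.05],[0,0,0,-0.04,0,0,0.05]]'
python3 - <<'E'
from h import *
t=bot.camera('top'); cv2.imwrite('pics/topa.png',t[:,:,::-1]); lane(t)
o=bot.get_obs(); print(o['joint_vel'].round(3),o['eef_pos'])
delta([.607,-.301,.15],np.pi/2+P0[2])
E
```

```text
clock: 48.68
eef_pos: [0.5021, -0.2112, 0.1421]
tool_rot: [0.724, 0.689, 0.0, 0.001]
ft_force: [-1.1, 1.2, -0.2]
grip_width: 0.0459
grasp_force: 0.0
clock: 49.05
eef_pos: [0.5008, -0.246, 0.1419]
tool_rot: [0.722, 0.692, 0.0, -0.0]
ft_force: [-0.3, -0.7, -0.3]
grip_width: 0.0499
grasp_force: 0.0
[309.9 239.5] [ 72   0  16  30 454] lane x,y 0.0022 -0.0276
[243.  240.6] [  7   9  13  14 146] lane x,y -0.0041 0.126
[273.2 241. ] [ 37   9  13  15 143] lane x,y -0.0034 0.0566
[289.4 241.6] [ 53  10  13  14 146] lane x,y -0.0038 0.0195
[ 0.005 -0.001 -0.001  0.    -0.001 -0.001] [ 0.50082789 -0.24565869  0.14193793]
row [ 0.0005 -0.0005  0.0041] [-0.0509  0.1084  0.0107] n>= 2.0
```

```bash
python3 jog.py '[[0,0,0,-0.02,0.04,0,0.05],[0,0,0,-0.04,0.08,0,0.05],[0,0,0.004,-0.0509,0.1084,0.01,0.05],[0,0,0.004,-0.0509,0.1084,0.01,0.05],[0,0,0.004,-0.0509,0.1084,0.01,0.05],[0,0,0.004,-0.0509,0.1084,0.01,0.05]]'; python3 - <<'E'
from h import *
o=bot.get_obs(); print(o['joint_vel'].round(3),o['eef_pos'])
w=bot.camera('wrist'); cv2.imwrite('pics/wd.png',w[:,:,::-1]); c=bot.calibration('wrist'); np.savez('wd.npz',**c)
p=proj('wrist',[[.607,-.301,.05]],c)[0]; print(p); q=p.astype(int)
for r in w[q[1]-44:q[1]+24:4,q[0]-40:q[0]+44:4]: print(' '.join('%3d'%x for x in r[:,0]))
delta([.607,-.301,.042],np.pi/2+P0[2])
E
```

```text
clock: 49.85
eef_pos: [0.6066, -0.3016, 0.133]
tool_rot: [0.723, 0.691, 0.0, 0.001]
ft_force: [0.2, -0.3, -0.0]
grip_width: 0.05
grasp_force: 0.0
[-0.006 -0.005  0.005 -0.003 -0.002  0.002] [ 0.60663505 -0.30159887  0.13299489]
[280.18613318 213.34793836]
 96 103 102 101 108 106 104 106 105 106 107 106 110 108 112 111 109 116 121 115 116
103 101 100 106 107 106 101 107 108 109 105 107 110 108 108 115 109 113 115 114 114
 98 104 100 101 103  99 104 105 105 103 106 107 108 107 108 111 113 111 105 111 111
 98  98 100 104 102 100 103 104 104  67 204 229 208  78 105 110 106 109 111 110 107
100 104 100 101 104 102 105  99 220 211 239 208 217 255 246 102 112 107 109 109 111
101 103 106 101  97 104 102 214 240 136 181 179 184 152 123 247 107 107 107 107 107
100 105 101  99  98 102  43 121 174 109  36  46  38  97 176 135 122 102 106 114 108
106  76  75  73  75  73 152 171  44  97  95  98  94 105  48 181 255 103 107 110 104
 61  60  59  58  62  59 182  39  90  86  95  93  96  91  96  61 184 101 103 102 105
 64  62  60  59  64  57 102  87  91  92  87  92  92  89  89  90 148  97 105 104 100
 60  61  59  60  60  59  94  46  45  60  46  85  81  83  87  85  72  95 104 101 103
 64  58  60  60  59  57  80  49  43  45  50  71  85  84  81  85  80  54  78  59  64
 61  63  61  61  56  64  73  47  43  44  42  41  39  89  82  82  50  62  63  62  63
 58  55  62  61  61  60  62  42  44  42  44  45  46  45  44  49  62  58  59  57  63
 63  59  62  60  57  62  64  54  43  43  41  47  45  46  50  49  61  56  60  58  57
 62  62  63  61  60  57  55  65  58  43  42  42  42  46  50  52  61  60  57  60  61
 58  52  58  54  60  55  59  55  62  57  59  57  57  57  59  59  59  58  58  60  58
row [ 0.0015  0.0005 -0.0007] [0.0009 0.0002 0.1098] n>= 2.0
```

```bash
python3 jog.py '[[0,0,0,0.001,0,0.04,0.05],[0,0,0,0.001,0,0.08,0.05],[0,0,0,0.001,0,0.1095,0.05],[0,0,0,0.001,0,0.1095,0.05],[0,0,0,0.001,0,0.1095,0.05],[0,0,0,0.001,0,0.1095,0],[0,0,0,0.001,0,0.1095,0],[0,0,0,0.001,0,0.1095,0]]'; python3 jog.py '[[0,0,0,0,0,-0.04,0],[0,0,0,0,0,-0.1,0],[0,0,0,0,0,-0.1,0],[0,0,0,0,0,-0.1,0],[0,0,0,0,0,-0.1,0]]'; python3 - <<'E'
from h import *
g=W(P0,[0.0005,-.1425+.1685,.135]); delta(g[0],np.pi/2+P0[2])
o=bot.get_obs(); print(o['joint_vel'].round(3))
E
```

```text
clock: 50.9
eef_pos: [0.6089, -0.3023, 0.0256]
tool_rot: [0.723, 0.69, 0.001, 0.003]
ft_force: [0.1, 0.7, 5.6]
grip_width: 0.0311
grasp_force: 59.1
clock: 51.52
eef_pos: [0.6058, -0.3008, 0.1207]
tool_rot: [0.723, 0.69, -0.0, -0.001]
ft_force: [0.1, 0.5, -0.6]
grip_width: 0.0315
grasp_force: 59.8
row [-0.0025 -0.0013 -0.0011] [ 0.4304 -0.109   0.0052] n>= 8.0
[ 0.001  0.008 -0.002 -0.     0.001  0.002]
```

```bash
python3 jog.py '[[0,0,0,0.03,-0.045,0,0],[0,0,0,0.07,-0.09,0,0],[0,0,0,0.13,-0.109,0,0],[0,0,0,0.19,-0.109,0,0],[0,0,0,0.25,-0.109,0,0],[0,0,0,0.31,-0.109,0,0],[0,0,0,0.37,-0.109,0,0],[0,0,0,0.4304,-0.109,0,0],[0,0,0,0.4304,-0.109,0,0],[0,0,0,0.4304,-0.109,0,0]]'; python3 jog.py '[[0,0,0,0,0,0,0],[0,0,0,0,0,0,0]]'; python3 - <<'E'
from h import *
o=bot.get_obs(); print(o['joint_vel'].round(3))
g=W(P0,[0.0005,-.1425+.1685,.0505]); delta(g[0],np.pi/2+P0[2])
t=bot.camera('top'); print([(c.round(1).tolist(),int(a)) for c,a in blobs(t,(350,170),(480,300))])
E
```

```text
clock: 52.78
eef_pos: [0.5171, 0.1334, 0.1211]
tool_rot: [0.723, 0.691, -0.001, -0.0]
ft_force: [-0.3, 0.1, -1.2]
grip_width: 0.0313
grasp_force: 59.9
clock: 53.02
eef_pos: [0.5182, 0.1321, 0.1223]
tool_rot: [0.724, 0.69, 0.0, 0.0]
ft_force: [-0.0, -0.2, 0.0]
grip_width: 0.0314
grasp_force: 59.9
[ 0.003 -0.001  0.003  0.001  0.002 -0.   ]
row [ 0.0006  0.0006 -0.0036] [ 0.002  -0.0014  0.0905] n>= 2.0
[([379.8, 182.3], 494), ([418.0, 232.3], 236), ([447.3, 229.7], 69)]
```

```bash
python3 jog.py '[[0,0,0,0.002,-0.0014,0.03,0],[0,0,0,0.002,-0.0014,0.05,0],[0,0,0,0.002,-0.0014,0.05,0]]'; python3 jog.py '[[0,0,0,0,0,0.015,0],[0,0,0,0,0,0.03,0],[0,0,0,0,0,0.04,0],[0,0,0,0,0,0.04,0],[0,0,0,0,0,0.04,0]]';python3 jog.py '[[0,0,0,0,0,0.001,0],[0,0,0,0,0,0.001,0]]'
```

```text
clock: 53.45
eef_pos: [0.5155, 0.1345, 0.071]
tool_rot: [0.724, 0.69, -0.001, -0.0]
ft_force: [-0.4, -0.5, -0.5]
grip_width: 0.0314
grasp_force: 59.9
clock: 54.08
eef_pos: [0.5181, 0.1355, 0.0331]
tool_rot: [0.723, 0.69, 0.001, 0.001]
ft_force: [-1.0, -1.1, 4.1]
grip_width: 0.031
grasp_force: 63.1
clock: 54.32
eef_pos: [0.5181, 0.1356, 0.033]
tool_rot: [0.723, 0.69, 0.001, 0.001]
ft_force: [-1.6, -1.7, 10.8]
grip_width: 0.0312
grasp_force: 63.9
```

```bash
python3 jog.py '[[0,0,0,0,0,-0.001,0.036],[0,0,0,0,0,-0.001,0.046],[0,0,0,0,0,-0.001,0.046],[0,0,0,0,0,-0.03,0.046],[0,0,0,0,0,-0.06,0.046],[0,0,0,-0.02,0,-0.06,0.046],[0,0,0,-0.04,0,-0.06,0.046],[0,0,0,-0.04,0,-0.06,0.046],[0,0,0,-0.04,0,-0.06,0.046]]'; python3 - <<'E'
from h import *
o=bot.get_obs(); print(o['joint_vel'].round(3))
g=W(P0,[0.0005,-.1425+.1275,.054]); delta(g[0],np.pi/2+P0[2])
E
```

```text
clock: 55.45
eef_pos: [0.5144, 0.095, 0.0905]
tool_rot: [0.724, 0.69, -0.0, -0.0]
ft_force: [0.9, 0.0, -0.4]
grip_width: 0.046
grasp_force: 0.0
[ 0.015  0.001  0.01   0.002 -0.002  0.001]
row [-0.0009  0.0004 -0.0022] [-0.0018  0.0008  0.0552] n>= 1.0
```

Grip vial at ~0.127, slide it +5 mm along the floor, and release.

```bash
python3 jog.py '[[0,0,0,-0.0018,0.0008,0.03,0.046],[0,0,0,-0.0018,0.0008,0.055,0.046],[0,0,0,-0.0018,0.0008,0.055,0.046],[0,0,0,-0.0018,0.0008,0.055,0],[0,0,0,-0.0018,0.0008,0.055,0],[0,0,0,-0.0018,0.0008,0.055,0],[0,0,0,0.0005,0.0008,0.0545,0],[0,0,0,0.0032,0.0008,0.0545,0],[0,0,0,0.0032,0.0008,0.0545,0]]'; python3 jog.py '[[0,0,0,0,0,0,0.036],[0,0,0,0,0,0,0.046],[0,0,0,0,0,0,0.046],[0,0,0,0,0,-0.04,0.046],[0,0,0,-0.02,0,-0.1,0.046],[0,0,0,-0.08,0,-0.1,0.046],[0,0,0,-0.14,0.01,-0.1,0.046],[0,0,0,-0.2,0.02,-0.1,0.046],[0,0,0,-0.26,0.03,-0.1,0.046],[0,0,0,-0.32,0.03,-0.1,0.046]]'; python3 jog.py '[[0,0,0,-0.04,0,0,0.046],[0,0,0,-0.04,0,0,0.046],[0,0,0,-0.04,0,0,0.046]]'; python3 - <<'E'
from h import *
t=bot.camera('top'); cv2.imwrite('pics/topb.png',t[:,:,::-1]); lane(t)
o=bot.get_obs(); print(o['joint_vel'].round(3),o['eef_pos'])
delta([.532,-.398,.15],np.pi/2+P0[2])
E
```

```text
clock: 56.58
eef_pos: [0.5161, 0.0991, 0.037]
tool_rot: [0.723, 0.691, 0.0, 0.001]
ft_force: [-0.2, 0.2, -1.2]
grip_width: 0.0307
grasp_force: 59.4
clock: 57.82
eef_pos: [0.5315, -0.2243, 0.1372]
tool_rot: [0.723, 0.691, 0.001, 0.001]
ft_force: [1.1, 0.0, -0.2]
grip_width: 0.046
grasp_force: 0.0
clock: 58.2
eef_pos: [0.5289, -0.2618, 0.1368]
tool_rot: [0.723, 0.69, 0.0, -0.0]
ft_force: [-0.2, -0.4, -0.1]
grip_width: 0.046
grasp_force: 0.0
[309.9 239.5] [ 72   0  16  30 454] lane x,y 0.0023 -0.0276
[240.5 240.1] [  3   8  15  15 152] lane x,y -0.0032 0.132
[273.2 241. ] [ 37   9  13  15 144] lane x,y -0.0033 0.0567
[289.4 241.6] [ 53  10  13  14 146] lane x,y -0.0038 0.0195
[ 0.016 -0.006 -0.004 -0.002 -0.002 -0.003] [ 0.52907132 -0.26122573  0.13695022]
row [ 0.0005 -0.0003 -0.0003] [-0.1365  0.0092  0.0056] n>= 3.0
```

```bash
python3 jog.py '[[0,0,0,-0.05,0.003,0,0.05],[0,0,0,-0.1,0.007,0,0.05],[0,0,0,-0.1365,0.0092,0.005,0.05],[0,0,0,-0.1365,0.0092,0.005,0.05],[0,0,0,-0.1365,0.0092,0.005,0.05],[0,0,0,-0.1365,0.0092,0.005,0.05]]'; python3 - <<'E'
from h import *
t=bot.camera('top');s=t[225:255,205:318].astype(int); m=(s.sum(2)<240).astype('u1'); n,l,st,c=cv2.connectedComponentsWithStats(m); print([(c[i]+[205,225],st[i,2:]) for i in range(1,n) if st[i,4]>40])
o=bot.get_obs(); print(o['joint_vel'].round(3),o['eef_pos'])
w=bot.camera('wrist'); c=bot.calibration('wrist')
p=proj('wrist',[[.532,-.398,.05]],c)[0]; print(p); q=p.astype(int)
for r in w[q[1]-44:q[1]+28:4,q[0]-40:q[0]+44:4]: print(' '.join('%3d'%x for x in r[:,0]))
delta([.532,-.398,.042],np.pi/2+P0[2])
E
```

```text
clock: 59.0
eef_pos: [0.5326, -0.3971, 0.1326]
tool_rot: [0.723, 0.691, 0.0, 0.0]
ft_force: [0.7, 0.2, -0.3]
grip_width: 0.0498
grasp_force: 0.0
[(array([309.96460177, 239.49557522]), array([ 16,  30, 452], dtype=int32)), (array([224.64238411, 240.23178808]), array([ 14,  14, 151], dtype=int32)), (array([240.54304636, 240.09933775]), array([ 15,  15, 151], dtype=int32)), (array([273.27464789, 241.03521127]), array([ 13,  15, 142], dtype=int32)), (array([289.42068966, 241.55172414]), array([ 13,  14, 145], dtype=int32))]
[-0.004  0.001  0.005 -0.    -0.001  0.   ] [ 0.53261285 -0.3972903   0.13260948]
[279.03985969 215.30148107]
 97 101  98 101 102 100 101  94  99 101  93  93 102 102 102  98  99 100  97 102  96
 95  99  97  94 100 102  97  96 105 101 102  99  97  99  97 101  99  99  97  99  97
 97  97 103  99  99 102  98 100  96  98  96  99 102 101  96  95 101  93  99 102  96
 98  97  97  97  98  97  95 102  99 100  88  90  91  97 104  97  97  98  98  95 100
 97 101  96  99  98  99  94 103  76 215 242 237 238 243  78  97  97  97 102  99 102
 98  98  95  94  98  97  96  76 211 172  67 
[... 408 characters left out ...]
 42  42  34  86  83  79  87  84 105  62  97  97  57
 53  54  59  53  56  54  80  40  47  42  40  47  50  82  81  81  66  53 102  58  62
 59  54  58  61  54  52  85  47  45  44  43  46  44  38  84  52  49  56  58  60  56
 56  56  55  53  56  58  59  41  43  45  39  44  43  45  40  41  46  62  56  59  59
 56  55  56  56  54  50  54  40  41  45  38  46  49  41  43  47  66  60  58  57  62
 56  51  58  53  51  58  52  57  45  39  45  41  42  42  43  49  51  57  59  64  57
 52  60  53  53  55  53  54  53  56  47  38  44  48  37  54  57  55  59  62  56  58
 53  56  56  51  53  57  53  55  59  58  52  58  56  57  61  57  54 101 108  50  57
row [0.0014 0.0003 0.0008] [-0.0004 -0.0007  0.1094] n>= 2.0
```

```bash
python3 jog.py '[[0,0,0,-0.001,0,0.04,0.05],[0,0,0,-0.0015,0,0.08,0.05],[0,0,0,-0.0015,0,0.1092,0.05],[0,0,0,-0.0015,0,0.1092,0.05],[0,0,0,-0.0015,0,0.1092,0.05],[0,0,0,-0.0015,0,0.1092,0],[0,0,0,-0.0015,0,0.1092,0],[0,0,0,-0.0015,0,0.1092,0]]'; python3 jog.py '[[0,0,0,0,0,-0.05,0],[0,0,0,0,0,-0.11,0],[0,0,0,0,-0.05,-0.12,0],[0,0,0,0.04,-0.09,-0.12,0],[0,0,0,0.1,-0.09,-0.12,0],[0,0,0,0.1,-0.09,-0.12,0],[0,0,0,0.1,-0.09,-0.12,0]]'; python3 - <<'E'
from h import *
g=W(P0,[0.0005,-.1425+.0945,.135]); delta(g[0],np.pi/2+P0[2])
o=bot.get_obs(); print(o['joint_vel'].round(3))
E
```

```text
clock: 60.1
eef_pos: [0.5337, -0.4015, 0.0257]
tool_rot: [0.723, 0.69, 0.001, 0.003]
ft_force: [1.0, 0.6, 7.0]
grip_width: 0.0313
grasp_force: 59.3
clock: 60.98
eef_pos: [0.4473, -0.2967, 0.1435]
tool_rot: [0.723, 0.691, 0.0, 0.001]
ft_force: [0.0, 0.6, -1.3]
grip_width: 0.0314
grasp_force: 59.9
row [ 0.0023  0.0016 -0.0005] [0.3596 0.0499 0.0268] n>= 6.0
[-0.019  0.021  0.025 -0.     0.003  0.002]
```

```bash
python3 jog.py '[[0,0,0,0.06,0.008,0.005,0],[0,0,0,0.12,0.016,0.01,0],[0,0,0,0.18,0.025,0.02,0],[0,0,0,0.24,0.033,0.02,0],[0,0,0,0.3,0.042,0.02,0],[0,0,0,0.3596,0.0499,0.02,0],[0,0,0,0.3596,0.0499,0.02,0],[0,0,0,0.3596,0.0499,0.02,0],[0,0,0,0.3596,0.0499,0.02,0],[0,0,0,0.3596,0.0499,0.02,0]]'; python3 - <<'E'
from h import *
o=bot.get_obs(); print(o['joint_vel'].round(3))
g=W(P0,[0.0005,-.1425+.0945,.0505]); delta(g[0],np.pi/2+P0[2])
E
```

```text
clock: 62.22
eef_pos: [0.5134, 0.059, 0.1228]
tool_rot: [0.724, 0.689, 0.0, 0.001]
ft_force: [0.1, -0.2, -1.1]
grip_width: 0.0311
grasp_force: 59.9
[ 0.006 -0.002 -0.001 -0.001  0.002  0.001]
row [ 0.001   0.0004 -0.0038] [0.0013 0.0001 0.091 ] n>= 2.0
```

```bash
python3 jog.py '[[0,0,0,0.0013,0,0.025,0],[0,0,0,0.0013,0,0.04,0],[0,0,0,0.0013,0,0.045,0],[0,0,0,0.0013,0,0.045,0]]'; python3 jog.py '[[0,0,0,0,0,0.008,0],[0,0,0,0,0,0.012,0],[0,0,0,0,0,0.012,0]]'
```

```text
clock: 62.72
eef_pos: [0.5133, 0.0616, 0.0777]
tool_rot: [0.724, 0.69, 0.0, 0.0]
ft_force: [0.2, -0.3, 0.4]
grip_width: 0.0314
grasp_force: 59.9
clock: 63.1
eef_pos: [0.5131, 0.0618, 0.0655]
tool_rot: [0.723, 0.69, -0.0, 0.0]
ft_force: [0.2, -0.1, -0.8]
grip_width: 0.0315
grasp_force: 59.9
```

```bash
python3 - <<'E'
from h import *
o=bot.get_obs(); print(o['joint_vel'].round(3),o['ft_force'])
g=W(P0,[0.0005,-.1425+.0945,.0505]); delta(g[0],np.pi/2+P0[2])
E
```

```text
[-0.001 -0.006  0.008  0.005  0.     0.   ] [ 0.15701984 -0.0711421  -0.76163438]
row [ 0.0003  0.0004 -0.001 ] [-0.0016  0.0005  0.0337] n>= 1.0
```

```bash
python3 jog.py '[[0,0,0,-0.0016,0,0.006,0],[0,0,0,-0.0016,0,0.012,0],[0,0,0,-0.0016,0,0.012,0]]'; python3 jog.py '[[0,0,0,0,0,0.01,0],[0,0,0,0,0,0.02,0],[0,0,0,0,0,0.0212,0],[0,0,0,0,0,0.0212,0]]'
```

```text
clock: 63.48
eef_pos: [0.5128, 0.0601, 0.0531]
tool_rot: [0.723, 0.69, -0.0, 0.0]
ft_force: [0.3, 0.8, -0.0]
grip_width: 0.0311
grasp_force: 59.9
clock: 63.98
eef_pos: [0.5149, 0.0602, 0.0332]
tool_rot: [0.723, 0.69, 0.001, 0.002]
ft_force: [0.8, -0.8, 4.8]
grip_width: 0.0315
grasp_force: 63.2
```

```bash
python3 jog.py '[[0,0,0,0,0,-0.001,0.036],[0,0,0,0,0,-0.001,0.046],[0,0,0,0,0,-0.001,0.046],[0,0,0,0,0,-0.04,0.046],[0,0,0,0,0,-0.1,0.046],[0,0,-0.18,0,-0.06,-0.13,0.046],[0,0,-0.36,0.02,-0.12,-0.13,0.046],[0,0,-0.54,0.05,-0.17,-0.13,0.046],[0,0,-0.72,0.1,-0.19,-0.13,0.046],[0,0,-0.9,0.1,-0.19,-0.13,0.046]]'; python3 jog.py '[[0,0,-0.18,0,0,0,0.05],[0,0,-0.36,0,0,0,0.05],[0,0,-0.54,0,0,0,0.05],[0,0,-0.66,0,0,0,0.05],[0,0,-0.66,0,0,0,0.05],[0,0,-0.66,0,0,0,0.05]]'; python3 - <<'E'
from h import *
t=bot.camera('top'); cv2.imwrite('pics/topc.png',t[:,:,::-1]);s=t[225:255,205:318].astype(int); m=(s.sum(2)<240).astype('u1'); n,l,st,c=cv2.connectedComponentsWithStats(m)
a=P0[2]
for i in range(1,n):
  if st[i,4]>40:
    p=c[i]+[205,225]; d=cast('top',[p],.05)[0][:2]-P0[:2]; print(p.round(1),st[i,2:],(d@[-np.sin(a),np.cos(a)]+.1425).round(4))
o=bot.get_obs(); print(o['joint_vel'].round(3),o['eef_pos'])
print(W(P0,[-.044,.1245,.064]))
delta(W(P0,[-.042,.1250,.12])[0],np.pi+a)
E
```

```text
clock: 65.22
eef_pos: [0.3264, 0.1717, 0.1626]
tool_rot: [0.345, 0.939, 0.001, 0.001]
ft_force: [0.7, 0.3, -0.5]
grip_width: 0.046
grasp_force: 0.0
clock: 65.97
eef_pos: [0.328, 0.1689, 0.1623]
tool_rot: [0.03, 1.0, -0.0, 0.0]
ft_force: [0.1, 0.1, -0.6]
grip_width: 0.0498
grasp_force: 0.0
[309.9 239.5] [ 16  30 454] -0.0276
[224.6 240.2] [ 14  14 151] 0.1683
[240.5 240.1] [ 15  15 153] 0.1319
[273.2 241. ] [ 14  15 149] 0.0568
[256.8 241. ] [ 14  13 146] 0.0944
[289.4 241.6] [ 13  14 146] 0.0194
[ 0.003  0.002  0.002  0.    -0.    -0.006] [0.32809259 0.16893292 0.16230718]
[[0.4769957  0.23456863 0.064     ]]
row [-0.0003  0.001  -0.0134] [-0.1467  0.0748  0.0611] n>= 3.0
```

All five vials stand in a row at 0.019, 0.057, 0.094, 0.132 and 0.168 m from the closed end. Now I'll bring the stop back one notch.

```bash
python3 jog.py '[[0,0,0,-0.05,0.03,0.02,0.046],[0,0,0,-0.1,0.06,0.04,0.046],[0,0,-0.013,-0.1487,0.0748,0.055,0.046],[0,0,-0.013,-0.1487,0.0748,0.055,0.046],[0,0,-0.013,-0.1487,0.0748,0.055,0.046],[0,0,-0.013,-0.1487,0.0748,0.055,0.046]]'; python3 - <<'E'
from h import *
o=bot.get_obs(); print(o['joint_vel'].round(3))
delta([.481,.2358,.0465],np.pi+P0[2],pinch=False)
E
```

```text
clock: 66.78
eef_pos: [0.4801, 0.2349, 0.1083]
tool_rot: [0.022, 1.0, -0.0, 0.001]
ft_force: [1.6, -0.5, 0.4]
grip_width: 0.0458
grasp_force: 0.0
[-0.001 -0.014 -0.001 -0.002 -0.001 -0.002]
row [-0.0001  0.0014  0.0009] [-0.0008  0.001   0.0618] n>= 1.0
```

```bash
python3 jog.py '[[0,0,0,-0.001,0.001,0.03,0.046],[0,0,0,-0.001,0.001,0.06,0.046],[0,0,0,-0.001,0.001,0.0615,0.046],[0,0,0,-0.001,0.001,0.0615,0.046],[0,0,0,-0.001,0.001,0.0615,0],[0,0,0,-0.001,0.001,0.0615,0],[0,0,0,-0.001,0.001,0.0615,0],[0,0,0,-0.001,0.001,0.0615,0]]'; python3 jog.py '[[0,0,0,0,0,-0.014,0],[0,0,0,0,0,-0.026,0],[0,0,0,0,0,-0.026,0],[0,0,0,0,-0.02,-0.026,0],[0,0,0,0,-0.045,-0.026,0],[0,0,0,0,-0.0645,-0.026,0],[0,0,0,0,-0.0645,-0.026,0],[0,0,0,0,-0.0645,-0.026,0],[0,0,0,0,-0.0645,-0.026,0]]'; python3 - <<'E'
from h import *
o=bot.get_obs(); a=P0[2]; d=o['eef_pos'][:2]-P0[:2]; print(d@[-np.sin(a),np.cos(a)],o['eef_pos'],o['ft_force'])
E
```

```text
clock: 67.78
eef_pos: [0.4829, 0.2365, 0.0474]
tool_rot: [0.022, 1.0, 0.0, 0.002]
ft_force: [-1.7, -0.4, 5.4]
grip_width: 0.0131
grasp_force: 58.8
clock: 68.9
eef_pos: [0.4795, 0.1717, 0.072]
tool_rot: [0.022, 1.0, -0.0, 0.001]
ft_force: [4.1, -1.6, -1.9]
grip_width: 0.0127
grasp_force: 58.7
0.061788014837823056 [0.47946297 0.17167987 0.07201785] [ 4.11374418 -1.61258498 -1.91146884]
```

```bash
python3 jog.py '[[0,0,0,0,-0.001,0.01,0],[0,0,0,0,-0.001,0.02,0],[0,0,0,0,-0.001,0.024,0],[0,0,0,0,-0.001,0.024,0]]';  python3 jog.py '[[0,0,0,0,0,0,0.025],[0,0,0,0,0,0,0.046],[0,0,0,0,0,0,0.046],[0,0,0,0,0,0,0.046]]'; python3 jog.py '[[0,0,0,0,0,0,0],[0,0,0,0,0,0,0],[0,0,0,0,0,0,0],[0,0,0,0,0,0,0]]'
```

```text
clock: 69.4
eef_pos: [0.4795, 0.1709, 0.0477]
tool_rot: [0.022, 1.0, -0.0, 0.001]
ft_force: [4.6, 1.2, -1.6]
grip_width: 0.0129
grasp_force: 58.7
clock: 69.9
eef_pos: [0.4787, 0.1705, 0.0479]
tool_rot: [0.022, 1.0, -0.0, 0.0]
ft_force: [0.3, -0.8, -0.2]
grip_width: 0.0462
grasp_force: 0.0
clock: 70.4
eef_pos: [0.4791, 0.1706, 0.0482]
tool_rot: [0.022, 1.0, -0.0, 0.0]
ft_force: [-0.4, 0.1, 3.0]
grip_width: 0.0133
grasp_force: 58.7
```

```bash
python3 jog.py '[[0,0,0,0,0,0.0015,0],[0,0,0,0,0,0.0015,0],[0,0,0,0,0,0.0015,0]]'; python3 jog.py '[[0,0,0,0,0,0,0.025],[0,0,0,0,0,0,0.046],[0,0,0,0,0,0,0.046],[0,0,0,0,0,-0.04,0.046],[0,0,0,0,0,-0.1,0.046],[0,0,0,0.06,0,-0.14,0.046],[0,0,0,0.12,0,-0.14,0.046],[0,0,0,0.16,0,-0.14,0.046],[0,0,0,0.16,0,-0.14,0.046]]'; python3 - <<'E'
from h import *
t=bot.camera('top'); cv2.imwrite('pics/topd.png',t[:,:,::-1]);s=t[225:255,205:318].astype(int); m=(s.sum(2)<240).astype('u1'); n,l,st,c=cv2.connectedComponentsWithStats(m)
print([((c[i]+[205,225]).round(1).tolist(),st[i,2:].tolist()) for i in range(1,n) if st[i,4]>40])
def blue(im,lo,hi):
  s=im[lo[1]:hi[1],lo[0]:hi[0]].astype(int); m=((s[...,2]-s[...,0]>18)).astype('u1'); n,l,st,c=cv2.connectedComponentsWithStats(m); return [((c[i]+lo).round(1).tolist(),st[i].tolist()) for i in range(1,n) if st[i,4]>8]
for f in ('top0','top2','topc','topd'): print(f,blue(cv2.imread(f'pics/{f}.png')[:,:,::-1],(160,225),(320,275)))
print(proj('top',W(P0,[-.044,.06,.079],[-.044,.125,.079],[-.044,-.0695,.079])))
# screen tab in scene
sc=bot.camera('scene'); cv2.imwrite('pics/sd.png',sc[:,:,::-1]); 
h=W(P0,[.135-.185*np.cos(1.309),0,.125+.185*np.sin(1.309)]); print(proj('scene',h),proj('top',h)); q=proj('scene',h)[0].astype(int); print(blue(sc,q-20,q+20)); q=proj('top',h)[0].astype(int); print(blue(t,q-25,q+25))
for n0 in (cv2.imread('pics/top0.png')[:,:,::-1],t): print([(c.round(1).tolist(),int(a)) for c,a in blobs(n0) if a>150])
E
```

```text
clock: 70.78
eef_pos: [0.4791, 0.171, 0.048]
tool_rot: [0.022, 1.0, 0.0, 0.001]
ft_force: [-5.1, 0.3, 11.1]
grip_width: 0.0129
grasp_force: 60.2
clock: 71.9
eef_pos: [0.3163, 0.1772, 0.1863]
tool_rot: [0.021, 1.0, -0.0, 0.0]
ft_force: [0.7, -1.3, 0.4]
grip_width: 0.0464
grasp_force: 0.0
[([310.0, 239.5], [16, 30, 452]), ([224.6, 240.3], [14, 14, 152]), ([240.5, 240.1], [15, 15, 152]), ([273.1, 241.0], [14, 15, 148]), ([256.7, 241.0], [14, 13, 145]), ([289.4, 241.6], [13, 14, 147])]
top0 [([231.1, 250.0], [67, 14, 9, 24, 181]), ([266.1, 256.6], [104, 28, 5, 8, 34]), ([265.7, 265.0], [101, 39, 11, 3, 19])]
top2 [([266.2, 256.8], [104, 28, 5, 8, 33]), ([264.2, 264.8], [101, 39, 8, 3, 12])]
topc [([178.6, 254.0], [17, 26, 5, 7, 29]), ([179.8, 262.6], [18, 37, 5, 2, 9])]
topd [([207.5, 255.1], [45, 27, 6, 7, 32]), ([207.5, 263.3], [45, 37, 7, 3, 13])]
[[207.22938639 255.71907652]
 [178.13195258 254.99288123]
 [265.26179502 257.16741256]]
[[259.65181219 143.63441196]] [[227.09251865 173.37967467]]
[([256.5, 146.5], [2, 6, 31, 34, 71]), ([259.1, 140.0], [17, 13, 7, 9, 35])]
[([226.5, 172.5], [21, 23, 8, 4, 32])]
[([379.8, 182.3], 493), ([418.0, 232.3], 237)]
[([379.9, 182.3], 491), ([417.8, 232.3], 233)]
```

```bash
python3 -c "
from workcell import bot
print(bot.job_done())"
```

```text
the job is handed in; nothing more can be done
None
```

The job is handed in at about 72 s: screen at about 75°, five vials upright in one row, stop home in notch 3; one vial tipped over in the lane and I stood it back up, one placing pressed at 52 N on the wrist when the held vial came down on it, and I viewed 16 pictures, over the limit of 14.

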